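# Roll the cartridge home and hold the clamp dial on its third click

## Robot

A 6-joint arm with a two-finger parallel gripper is mounted at the origin on the work surface. World frame = base frame: x ahead of the robot, y to its left, z up, the work surface at z = 0. Lengths are in m, angles in rad, forces in N, time in s.
With the tool pointing down it reaches from about 0.35 to 0.925 m from the base axis. Payload 6.4 kg.
Tool frame: the origin (TCP) lies at the very end of the fingers, on their centre line; the grasp point (between the pads) lies 19 mm behind it; x points along the fingers, y is the direction in which the jaws open and shut, and the axes are right-handed (so a half turn about x gives the same grasp; the last joint's range is limited). The gripper opens to 85 mm and grips with 20 to 120 N. Pads are 22 mm wide; open, the fingers measure 114 mm over their backs; the gripper's body (76 mm by 85 mm) begins 54 mm behind the grasp point. The pads swing forward as they close: fully open they stand 13 mm farther back than shut.
Start: joints at [1.04, 0.245, 1.558, -0, 1.339, -0.174], TCP at [0.227, 0.609, 0.198] pointing down, gripper open.
Joint ranges: [-3.13, 3.13], [-1.02, 2.26], [0.13, 2.54], [-0.95, 4.09], [0.21, 2.88], [-2.74, 2.74]. Speed limits (rad/s): [2.57, 2.57, 3.14, 3.14, 3.14, 3.14].

## Interface

Orientations are given as a unit quaternion [w, x, y, z].
In Python, from plant import manip gives the robot as it stands.
- The arm moves only by the tool jog_arm, never from a script. Its argument "series" is a list of rows, each a list of 6 numbers: the shift along the tool's x, y, z in m, then the turn, a rotation vector about the tool's x, y, z in rad. In form: [[dx, dy, dz, rx, ry, rz], ...]. A call has 1 to 8 rows; each row is the pose to reach, as a shift and turn from the pose commanded when the call began, along the tool's axes at that moment; what a row does not reach only later rows make up. A row lasts 1/12 s, in which the tool goes at most 41.7 mm and 7.16 degrees, less where a joint would pass 70% of its speed; a pose out of reach is approached as far as the arm can. A call with a gripper value outside its range is refused whole. "grip" is the gripper's target within -1 to 1 (shut at 1, half-way at 0, fully open at -1), set as the call begins (left out, the last holds). The fingers move at their own pace and stop on an object; "force" is the grip in N (left out, the last holds). Time passes only in rows, so rows that repeat a pose let the fingers close. It gives the time, the measured TCP pose, the force and the opening at its end, in the units of the state.
- manip.get_obs(): the state, without advancing time (a new reading comes with each control period).
- manip.capture(name): name is "scene" or "side" or "wrist"; returns a dict with "color" (400x640x3 uint8, red, green, blue), "mtx" (3x3 intrinsics, pixels), "k1" (the pictures are not rectified: a ray, as slopes to the right and down, at radius r is drawn at 1 + k1 r^2 times it, then the intrinsics apply), "camera_from_world" (4x4, takes a point from world to camera coordinates); the wrist camera has in their place "tool_from_camera" (4x4, takes a point from camera to tool coordinates, whose origin is the TCP and whose axes are the tool frame's). Camera axes: x right, y down, z forward; pixel columns grow to the right and rows downward; lengths in m; the calibration is good to about 2 mm. A picture is of the moment at which its call begins: read the wrist's pose just before it. There is no depth.
- manip.finish_job(): hands the job in, once; it reports no verdict.
Trained networks look in a picture, given as the dict that the camera call returned (one of the last four; its "shot" number tells which), for a name from the list of things; names that differ only in an ending like _2 or _b are one class to them, and where a whole thing is asked for, a point or a joint stands for the part that bears it (a point fixed in the world has none). Each returns a list of dicts, best first, with "p" (0 to 1); they miss things now and then, are a little off and sometimes report something else, mostly with a low value. They report only what shows in the picture. A call takes as long as a camera call. They do not tell look-alikes from the thing itself.
- manip.silhouettes(picture, name): "pixels" (400x640 bool, what is visible of it) and "extent" ([left, top, right, bottom] in pixels, round what is visible of it).
The state is a dict: "t": time; "joint_positions": joint angles; "dq": joint speeds; "joint_torque": joint torques, N m; "tcp_pos": TCP position; "eef_rot": TCP orientation; "force": force on the tool from outside, world axes, zero at the start; "moment": the same for the moment, N m; "width": finger opening in m.
Only numpy, scipy, OpenCV 4.12 (cv2) and the standard library are available. Lean on these libraries where they do the work, as an engineer would, in place of code of your own. Each camera call takes 0.05 s, during which the arm holds its last target.

## Task

On the cartridge stand, roll the sealant cartridge along the bed, letting it turn as it goes and without lifting it, until it lies against the clear stop. Then press the paddle of the stand's spring-return dial down past its first two clicks to the third, so that its bent arm is down behind the cartridge, and finish while still holding the paddle there yourself, because it springs back as soon as it is let go. Leave the other things where they are.

Things in the scene. Friction and masses are not known exactly. Their poses are not given: they have to be found in the camera images.
- bed (a point): Point on top of the flat dark steel bed of the fixed cartridge stand, 8 mm above the table. x runs along the lying cartridge, +y along the bed to the stop, z up. Plate: x -145 to 145, y -150 to 190 mm. Clear side guides 12 mm high, 6 mm thick at x = -117 and 117 (y -135 to 95); clear lip 10 mm high at y = -138. The bed behind the cartridge is empty.
- stop (a point): Point on the face of the stop, at bed height: a clear wall across the bed, x -108 to 120 mm, 37 mm high above the bed, 8 mm thick. It lies at y = 100 mm in the bed's frame and has the bed's axes. A cartridge that is home touches this face, its centre 25 mm before it.
- cartridge_center (a point): Centre of the loose white cartridge on the bed, lying along its own x: 50 mm diameter, 210 mm long, capped neck 20 mm wide, 22 mm long at +x; 0.3 to 0.6 kg. Centre 25 mm above the bed; starts 69 to 115 mm short of home. A grey strip along its own +z side starts on top. Smooth (friction about 0.35); rolls freely, may run ahead when pushed.
- dial (a joint): Angle of the dial in rad: 0 at rest (paddle up), growing as the paddle is pressed down. Clicks at 0.35, 0.70 and 1.05 (the third), end stop at 1.15. Its spring turns it back to 0 from any click when let go. Force to press it at the paddle: it rises to about 5, 7.5 and 10 N on the way to the three clicks and eases before each; about 9 N holds the third.
- dial_axis (a point): Fixed centre of the black 60 mm dial disc (16 mm thick), on its level axis along the bed's x; 85 mm above the table, at x -165, y 130 mm in the bed's frame, with the bed's axes. It stands just outside the base plate, so only the table is under the paddle.
- paddle (a point): Where to press: top face of the dial's flat black paddle, 75 mm from the axis; moves with it. The tab is 38 mm wide, 8 mm thick, and reaches 30 to 94 mm from the axis towards the bed's -y. It slopes up 35 degrees at rest, down 25 at the third click. A straight press down 60 to 72 mm level distance from the axis stays on it; it sinks about 75 mm to the third click.
- bar_tip (a point): Tip of the steel arm (bent 10 mm bar) on the dial's shaft, 90 mm further along the bed's +x, so at bed x = -75 mm. At rest it stands up over the bed, the tip about 145 mm above the table; at the third click the tip is down behind the seated cartridge, about 42 mm above the table, with 5 to 10 mm play.
- housing (a point): Top of the grey spring housing behind the stop, beside the dial: 34 mm (x) by 44 mm (y), its top 110 mm above the table. A thin bearing post 98 mm high stands behind the stop at bed x = -45, y 130 mm.
- spare0: Spare cartridge lying in the clear tray to the right; leave alone.
- spare1: Second spare cartridge in the clear tray; leave alone.
- scraper: Scraper, 120 mm long, 12 mm high, lying on the table beside the stand's near edge; leave alone.
- opener: Flat cartridge opener, 120 mm, lying to the left of the stand; leave alone.
- smoother: Flat T-shaped smoothing tool, 125 mm, lying to the left of the stand; leave alone.
- jar: Small closed jar, 40 mm wide, 55 mm high, on the base plate behind the stop; leave alone.
- tape: Roll of tape, 96 mm wide, lying to the left; leave alone.
- nozzle_cup: Cup, 72 mm wide, 90 mm high, to the right; leave alone.
- cartridge: The body of the same cartridge; its origin is the same centre point.
Not all that is in view belongs to the job. Leave any red or turquoise look-alike of the cartridge alone.

How it is judged:
By the outcome, as a careful person would: the job done as asked, in the order asked, and still so for the second after the job is handed in, while the arm keeps its last pose, push and grip.
It also fails if it takes over 51 s, if anything falls off the work surface, if the arm or the gripper's body presses on something with over 40 N, if the wrist force passes 120 N, or if a joint passes its speed limit or range.

## Working session

There is one attempt and no reset: what is moved stays moved. The work goes in short steps, Python scripts to look and compute and a tool call to move; the robot and the scene stay as the last step left them, time stands still between calls to the robot, and variables do not carry over. Pictures are saved under pics/ and viewed, and the job is handed in when it is done.

Besides the shell and the picture viewer there is one more tool, called in YAML: its name, and indented under it one key for each argument. jog_arm: Moves the arm, as the interface text tells. Its arguments: {"type":"object","properties":{"series":{"type":"array"},"grip":{"type":"number"},"force":{"type":"number"}},"required":["series"]}

```bash
mkdir -p pics; ls
python3 - <<'E'
from plant import manip
import cv2
o=manip.get_obs()
print({k:(v if not hasattr(v,'round') else v) for k,v in o.items()})
for n in ("scene","side"):
    p=manip.capture(n); cv2.imwrite(f"pics/{n}0.png",p["color"][:,:,::-1]); print(n,p["mtx"],p["k1"],p["camera_from_world"])
    for nm in ("cartridge","paddle","bar_tip","housing","dial","stop"):
        try:
            for r in manip.silhouettes(p,nm)[:3]: print(nm,round(r["p"],2),r["extent"])
        except Exception as e: print(nm,e)
E
```

```text
pics
{'t': 0.0, 'joint_positions': array([ 1.03989109e+00,  2.45827092e-01,  1.55900853e+00,  8.12051292e-06,
        1.33872817e+00, -1.74053878e-01]), 'dq': array([-0.00044549,  0.00287337,  0.00016457,  0.00012833,  0.00083732,
       -0.00066754]), 'joint_torque': array([-2.94826656e-03, -4.29514110e+01, -3.26121676e+01, -3.66375853e-04,
        5.34288221e-03, -1.12354746e-05]), 'tcp_pos': array([0.2267036 , 0.60851529, 0.19677502]), 'eef_rot': array([ 0.69563732,  0.12484514,  0.69612374, -0.12615132]), 'force': array([-0.04359043,  0.11571043,  0.6076558 ]), 'moment': array([-0.05648515,  0.03185373,  0.00153752]), 'width': 0.08518911478815291}
scene [[438.58341209   0.         316.40385872]
 [  0.         438.58341209 202.47540581]
 [  0.           0.           1.        ]] -0.026840547427653873 [[-0.57393868  0.81880273 -0.01250931  0.26906188]
 [ 0.6144797   0.42052072 -0.66751556 -0.2354679 ]
 [-0.54130314 -0.39079972 -0.74449076  1.9035677 ]
 [ 0.          0.          0.          1.        ]]
cartridge 0.97 [368.6, 182.4, 393.9, 232.4]
cartridge 0.82 [256.6, 212.6, 300.6,
[... 363 characters left out ...]
.9, 326.6]
side [[442.75530441   0.         326.2319584 ]
 [  0.         442.75530441 193.43993351]
 [  0.           0.           1.        ]] -0.015917678093247276 [[ 0.86677775 -0.49868322 -0.00337421 -0.42798419]
 [-0.38829169 -0.67062597 -0.6320525   0.28941463]
 [ 0.31293115  0.54915922 -0.77491822  1.53388133]
 [ 0.          0.          0.          1.        ]]
cartridge 0.9 [231.6, 182.7, 279.3, 222.6]
cartridge 0.8 [343.8, 188.7, 392.4, 226.7]
paddle 0.78 [300.9, 170.3, 344.4, 202.4]
bar_tip 0.54 [305.7, 171.2, 343.7, 200.3]
housing 0.79 [303.9, 159.8, 420.1, 253.3]
housing 0.74 [349.8, 293.9, 413.9, 334.7]
dial 0.61 [306.0, 174.0, 339.6, 200.9]
dial 0.59 [352.6, 306.1, 422.1, 344.7]
```

Run:
```python
import cv2
a=cv2.imread("pics/scene0.png")[120:345,180:480]; cv2.imwrite("pics/s0c.png",cv2.resize(a,(800,600),interpolation=cv2.INTER_CUBIC))
a=cv2.imread("pics/side0.png")[110:335,200:500]; cv2.imwrite("pics/d0c.png",cv2.resize(a,(800,600),interpolation=cv2.INTER_CUBIC))
```

```text
(no output)
```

View pics/scene0.png

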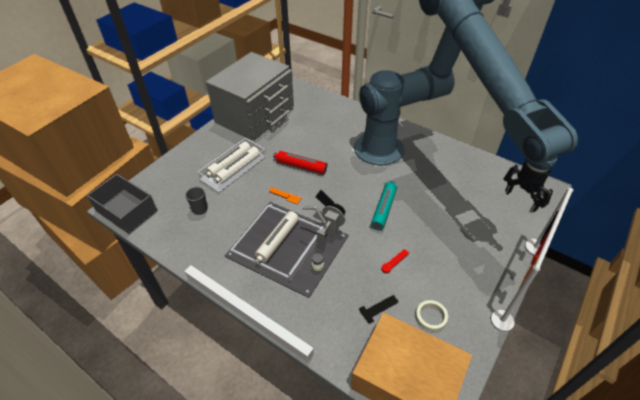

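View pics/side0.png

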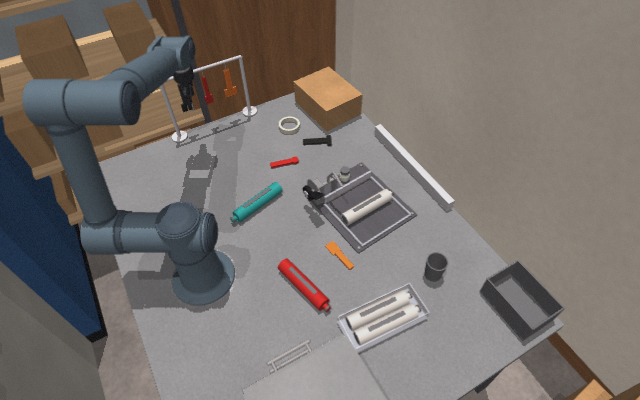

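View pics/s0c.png

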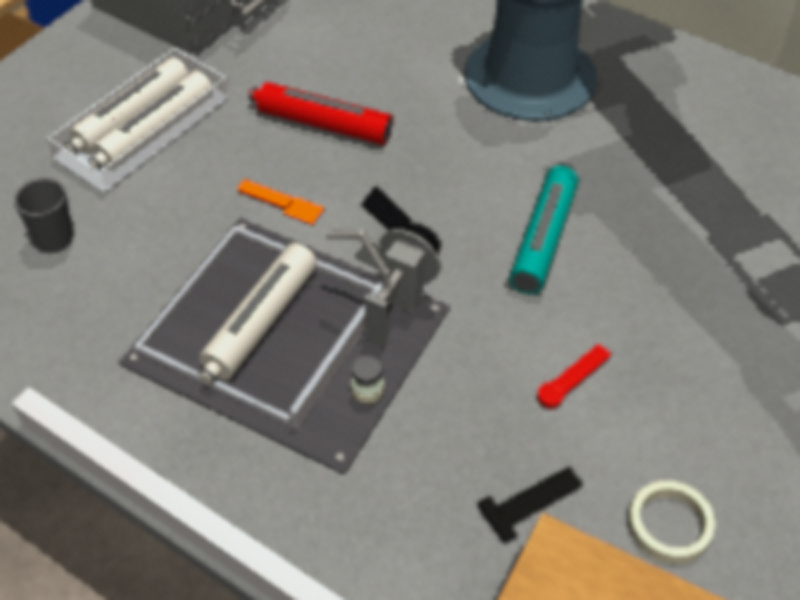

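View pics/d0c.png

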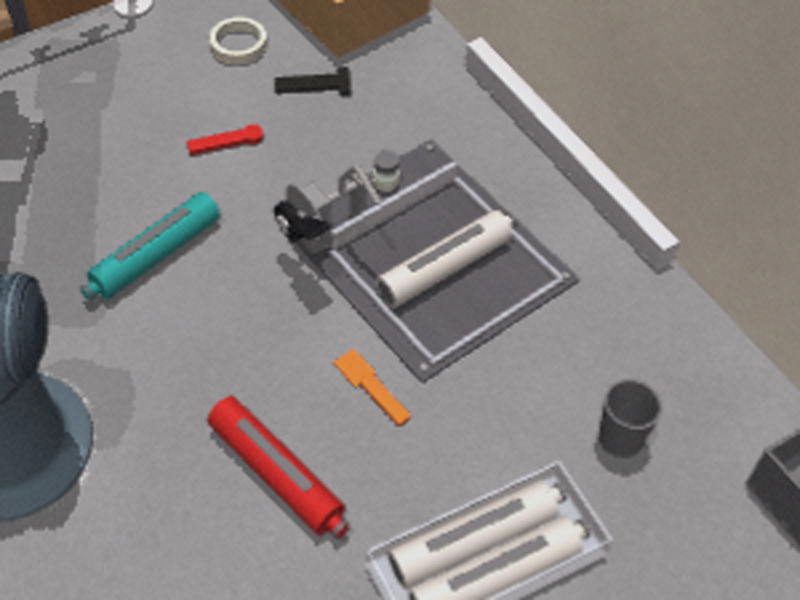

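The scene shows the stand with the white cartridge at scene (278,237), with its neck facing away from the robot. The stop and dial are on the left side, as the robot sees it. I'll fit the stand pose to the plate corners.

```bash
cat > h.py <<'E'
import numpy as np, cv2
from scipy.optimize import least_squares
from scipy.spatial.transform import Rotation as R
def proj(p,P):
    P=np.atleast_2d(P); T=p["camera_from_world"]
    c=P@T[:3,:3].T+T[:3,3]; s=c[:,:2]/c[:,2:]; r2=(s**2).sum(1,keepdims=True)
    s=s*(1+p["k1"]*r2); return s@p["mtx"][:2,:2].T+p["mtx"][:2,2]
def wristify(p,o):
    q=o["eef_rot"]; W=np.eye(4); W[:3,:3]=R.from_quat([q[1],q[2],q[3],q[0]]).as_matrix(); W[:3,3]=o["tcp_pos"]
    p["camera_from_world"]=np.linalg.inv(W@p["tool_from_camera"]); return p
def b2w(pose,P):
    P=np.atleast_2d(np.asarray(P,float)); x,y,a=pose
    c,s=np.cos(a),np.sin(a)
    return np.c_[x+c*P[:,0]-s*P[:,1], y+s*P[:,0]+c*P[:,1], 0.008+P[:,2]]
def tool(o):
    q=o["eef_rot"]; return R.from_quat([q[1],q[2],q[3],q[0]]).as_matrix()
E
python3 - <<'E'
from plant import manip
from h import *
import pickle
S=manip.capture("scene"); D=manip.capture("side")
pickle.dump((S,D),open("cams.pkl","wb"))
C=np.array([[-145,-150,0],[-145,190,0],[145,190,0],[145,-150,0]])/1000
sc=np.array([[243,222],[447,307],[343,470],[122,360]])/2.6667+[180,120]
dc=np.array([[425,380],[432,143],[577,280]])/2.6667+[200,110]
def f(v):
    W=b2w(v,C); return np.r_[(proj(S,W)-sc).ravel(),(proj(D,W[[0,2,3]])-dc).ravel()]
best=min((least_squares(f,[.6,.3,a]) for a in (-.5,0,.5,1)),key=lambda r:r.cost)
print(best.x,best.cost,best.fun.round(1))
pose=best.x
# cartridge
for n,p in (("scene",S),("side",D)):
    for r in manip.silhouettes(p,"cartridge"): print(n,r["p"],r["extent"])
# overlay
for n,p in (("scene",S),("side",D)):
    im=p["color"][:,:,::-1].copy()
    pts={"corn":C,"stop":np.array([[-108,100,37],[120,100,37],[-108,100,0],[120,100,0]])/1000,"axis":np.array([[-165,130,77]])/1000,"pad":np.array([[-165,130-75*.819,77+75*.574]])/1000,"hous":[[-.075,.13,.102]]}
    big=cv2.resize(im,None,fx=3,fy=3,interpolation=cv2.INTER_CUBIC)
    for k,P in pts.items():
        for u in proj(p,b2w(pose,P)): cv2.circle(big,tuple(int(3*t+1) for t in u),3,(0,0,255) if k!="pad" else (0,255,0),-1)
    c=proj(p,b2w(pose,[0,0,.02]))[0]*3; x,y=int(c[0]),int(c[1])
    cv2.imwrite(f"pics/ov_{n}.png",big[y-250:y+250,x-300:x+300])
E
```

```text
[ 0.6420854  -0.02567986  0.10240139] 10.242071039127818 [-1.5 -2.1  1.  -0.6 -0.1  0.9 -1.8  0.4 -2.   0.3 -0.7 -1.7  0.6 -0.5]
scene 0.73 [369.3, 179.7, 395.2, 232.1]
scene 0.63 [272.7, 153.8, 326.0, 172.9]
scene 0.56 [253.8, 210.4, 299.5, 266.9]
side 0.89 [342.3, 190.7, 394.8, 225.4]
side 0.59 [276.5, 257.8, 330.0, 310.2]
side 0.59 [233.1, 179.8, 281.0, 222.0]
```

View pics/ov_scene.png

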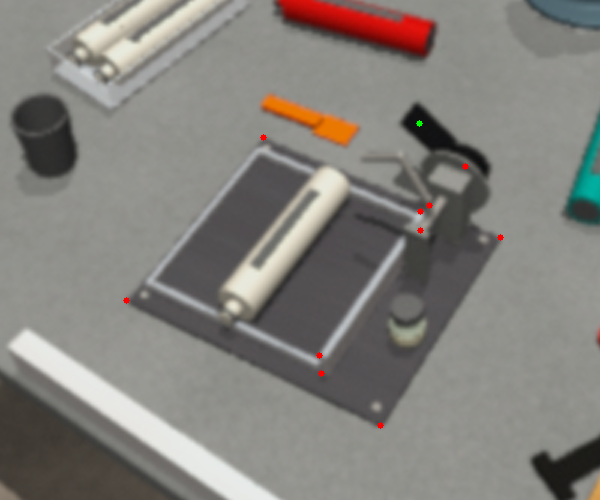

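View pics/ov_side.png

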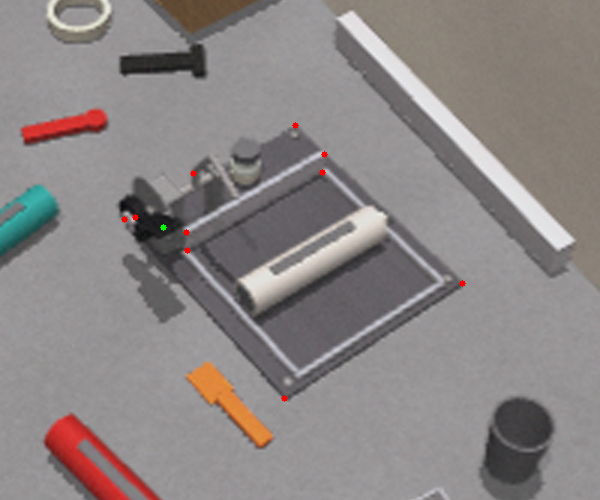

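The overlay fits to about 1–2 px, roughly 4–6 mm, and the two cameras disagree by about that much. I'll move the arm above the stand and refine with the wrist camera.

```bash
cat >> h.py <<'E'
def target_rot(yaw,tilt=0):
    # tool x down, tool y along (cos yaw, sin yaw)
    y=np.array([np.cos(yaw),np.sin(yaw),0]); x=np.array([0,0,-1.]); z=np.cross(x,y)
    return np.c_[x,y,z]
def row(o,pos,Rt):
    A=tool(o); d=A.T@(np.asarray(pos)-o["tcp_pos"]); r=R.from_matrix(A.T@Rt).as_rotvec()
    return np.r_[d,r]
E
python3 - <<'E'
from plant import manip
from h import *
o=manip.get_obs(); print(tool(o).round(3))
for yaw in (0.1024,0.1024+np.pi):
    print(row(o,[.60,-.06,.36],target_rot(yaw)).round(4))
    print(row(o,[.60,-.06,.36],target_rot(yaw)).round(4))
E
```

```text
[[-0.     0.349  0.937]
 [-0.     0.937 -0.349]
 [-1.    -0.    -0.   ]]
[-0.1621 -0.4967  0.5832  1.1116 -0.      0.    ]
[-0.1621 -0.4967  0.5832  1.1116 -0.      0.    ]
[-0.1621 -0.4967  0.5832 -2.03   -0.     -0.    ]
[-0.1621 -0.4967  0.5832 -2.03   -0.     -0.    ]
```

jog_arm:
  series:
    - [-0.162,-0.497,0.583,1.11,0,0]
    - [-0.162,-0.497,0.583,1.11,0,0]
    - [-0.162,-0.497,0.583,1.11,0,0]
    - [-0.162,-0.497,0.583,1.11,0,0]
    - [-0.162,-0.497,0.583,1.11,0,0]
    - [-0.162,-0.497,0.583,1.11,0,0]
    - [-0.162,-0.497,0.583,1.11,0,0]
    - [-0.162,-0.497,0.583,1.11,0,0]

```text
t: 1.57
tcp_pos: [0.3862, 0.3224, 0.2675]
eef_rot: [0.549, 0.446, 0.549, -0.445]
force: [0.4, 0.1, 0.1]
width: 0.0855
```

Run:
```python
from plant import manip
from h import *
o=manip.get_obs(); print(o['t'],o['tcp_pos'],o['joint_positions'].round(2),row(o,[.60,-.06,.36],target_rot(.1024)).round(4))
```

```text
1.5667 [0.38616655 0.32241042 0.26753012] [ 0.47 -0.16  1.85 -0.    1.45  0.26] [-9.240e-02  1.302e-01  4.183e-01  1.058e-01 -2.000e-04 -8.000e-04]
```

jog_arm:
  series:
    - [-0.092,0.13,0.418,0.106,0,0]
    - [-0.092,0.13,0.418,0.106,0,0]
    - [-0.092,0.13,0.418,0.106,0,0]
    - [-0.092,0.13,0.418,0.106,0,0]
    - [-0.092,0.13,0.418,0.106,0,0]
    - [-0.092,0.13,0.418,0.106,0,0]
    - [-0.092,0.13,0.418,0.106,0,0]
    - [-0.092,0.13,0.418,0.106,0,0]

```text
t: 2.23
tcp_pos: [0.5471, 0.0383, 0.3361]
eef_rot: [0.526, 0.473, 0.526, -0.472]
force: [-0.2, 0.9, 0.2]
width: 0.0857
```

jog_arm:
  series:
    - [0,0,0.1,0,0,0]
    - [0,0,0.1,0,0,0]
    - [0,0,0.1,0,0,0]
    - [0,0,0.1,0,0,0]

```text
t: 2.57
tcp_pos: [0.5574, -0.0628, 0.335]
eef_rot: [0.525, 0.473, 0.525, -0.474]
force: [0.4, 0.2, 0.6]
width: 0.0856
```

Run:
```python
from plant import manip
from h import *
import pickle
o=manip.get_obs(); print(o['t'],o['tcp_pos'],o['joint_positions'].round(2))
p=wristify(manip.capture("wrist"),o); pickle.dump((p,o),open("w1.pkl","wb"))
print(p["mtx"],p["k1"],p["tool_from_camera"].round(3))
cv2.imwrite("pics/w1.png",p["color"][:,:,::-1])
```

```text
2.5667 [ 0.55739334 -0.06276139  0.3350483 ] [-0.31 -0.04  1.62 -0.    1.56 -0.42]
[[345.29193928   0.         319.97350408]
 [  0.         345.29193928 200.46333344]
 [  0.           0.           1.        ]] 0.005758711683859765 [[ 0.    -0.292  0.956 -0.176]
 [ 1.     0.001  0.     0.   ]
 [-0.001  0.956  0.292 -0.074]
 [ 0.     0.     0.     1.   ]]
```

View pics/w1.png

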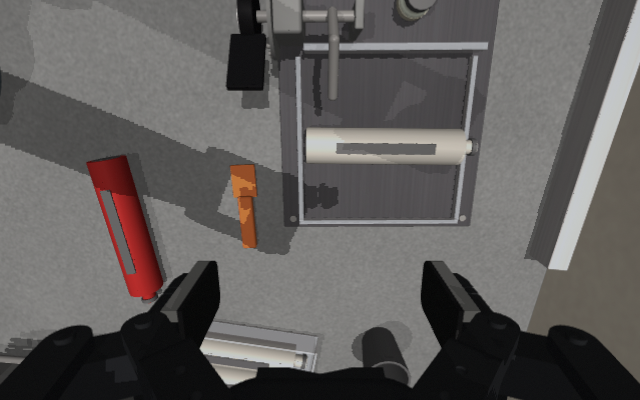

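The wrist view shows the whole bed: near plate corners at (284,226) and (470,226), the stop at row 46, the cartridge spanning about (306..466,146), the paddle at (246,62), and the bar tip at (334,97). I'll refine from this.

```bash
cat > fit1.py <<'E'
from h import *
import pickle
p,o=pickle.load(open("w1.pkl","rb")); S,D=pickle.load(open("cams.pkl","rb"))
B=np.array([[-145,-150,0],[145,-150,0],[-108,100,37],[120,100,37]])/1000
u=np.array([[284.5,226],[470,226],[304,49],[487,49]])
f=lambda v:(proj(p,b2w(v,B))-u).ravel()
r=least_squares(f,[.642,-.026,.1]); pose=r.x
print("pose",pose,r.fun.round(1))
np.save("pose.npy",pose)
im=cv2.resize(p["color"][:,:,::-1].copy(),None,fx=2.5,fy=2.5,interpolation=cv2.INTER_CUBIC)
def dot(P,c):
    for q in proj(p,b2w(pose,np.array(P)/1000)): cv2.circle(im,tuple(int(2.5*t+1) for t in q),3,c,-1)
dot([[-145,-150,0],[145,-150,0],[-108,100,37],[120,100,37],[-117,-135,12],[117,-135,12],[117,95,12],[-117,95,12]],(0,0,255))
dot([[-165,130-75*.819-0,77+75*.574],[-75,50,137],[-45,130,90]],(0,255,0))
def cart(v):
    x,y,a=v; d=np.array([np.cos(a),np.sin(a)])
    return d
# cartridge axis: silhouette edges. solve for centre via tangents: take ends from picture
def cf(v):
    x,y,a=v; t=np.linspace(0,2*np.pi,73)
    out=[]
    for s in (-105,105):
        P=np.c_[s*np.cos(a)-25*np.cos(t)*np.sin(a)+x, s*np.sin(a)+25*np.cos(t)*np.cos(a)+y, 25+25*np.sin(t)]/1000
        q=proj(p,b2w(pose,P)); out.append([q[:,0].min() if s<0 else q[:,0].max(), q[:,1].min(), q[:,1].max()])
    return np.array(out).ravel()
m=np.array([305,128,164,467,128.5,164])
r=least_squares(lambda v:cf(v)-m,[5,-20,0]); print("cart",r.x,r.fun.round(1))
x,y,a=r.x
dot([[x,y,25]],(255,0,0))
cv2.imwrite("pics/w1o.png",im[:600,500:1300])
E
python3 fit1.py
```

```text
pose [ 0.64245609 -0.02531314  0.10614898] [-0.8  0.4  0.1  0.1 -0.2  0.2  0.7 -0.4]
cart [-1.98153830e+00 -2.22154548e+01 -3.91049021e-03] [ 0.6 -0.4  0.4 -0.6 -0.7  0.6]
```

View pics/w1o.png

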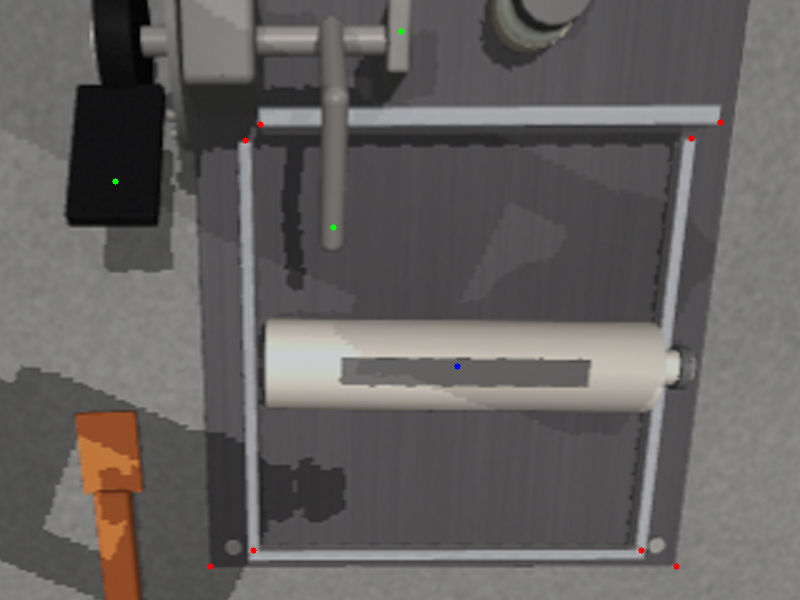

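```bash
cat > t.py <<'E'
import sys
from plant import manip
from h import *
pose=np.load("pose.npy")
o=manip.get_obs(); A=tool(o)
def bedpos(P):
    c,s=np.cos(pose[2]),np.sin(pose[2]); d=P-np.array([pose[0],pose[1],0]); return np.array([c*d[0]+s*d[1],-s*d[0]+c*d[1],d[2]])*1000
print("t",round(o['t'],2),"bed xy, world z mm",bedpos(o['tcp_pos']).round(1),"F",o['force'].round(1),"w",round(o['width'],4),"j",o['joint_positions'].round(2))
for a in sys.argv[1:]:
    x,y,z=[float(k)/1000 for k in a.split(",")]
    P=b2w(pose,[x,y,0])[0]; P[2]=z
    print(a,row(o,P,target_rot(pose[2])).round(4))
E
python3 t.py 8,-85,335 8,-85,13 8,-85,60
```

```text
t 2.62 bed xy, world z mm [-88.5 -26.1 335.2] F [-0.1 -0.3 -0.4] w 0.0856 j [-0.31 -0.05  1.62  0.    1.56 -0.42]
8,-85,335 [ 0.0001  0.0965  0.0587 -0.0014 -0.0004  0.0004]
8,-85,13 [ 0.3221  0.0967  0.0589 -0.0014 -0.0004  0.0004]
8,-85,60 [ 0.2751  0.0967  0.0588 -0.0014 -0.0004  0.0004]
```

jog_arm:
  series:
    - [0,0.0967,0.0588,0,0,0]
    - [0,0.0967,0.0588,0,0,0]
    - [0.02,0.0967,0.0588,0,0,0]
    - [0.05,0.0967,0.0588,0,0,0]
    - [0.09,0.0967,0.0588,0,0,0]
    - [0.13,0.0967,0.0588,0,0,0]
    - [0.17,0.0967,0.0588,0,0,0]
    - [0.2,0.0967,0.0588,0,0,0]
  grip: -1

```text
t: 3.28
tcp_pos: [0.6582, -0.1046, 0.1316]
eef_rot: [0.525, 0.471, 0.528, -0.472]
force: [-0.2, -0.2, -0.4]
width: 0.0851
```

```bash
python3 t.py 8,-85,13
python3 - <<'E'
from plant import manip
from h import *
p=manip.capture("wrist");cv2.imwrite("pics/w2.png",p["color"][:,:,::-1])
E
```

```text
t 3.28 bed xy, world z mm [  7.3 -80.5 131.6] F [-0.2 -0.2 -0.4] w 0.0851 j [-0.33  0.35  1.56  0.    1.24 -0.44]
8,-85,13 [ 0.1186  0.0011  0.0047  0.0038 -0.002   0.0034]
```

View pics/w2.png

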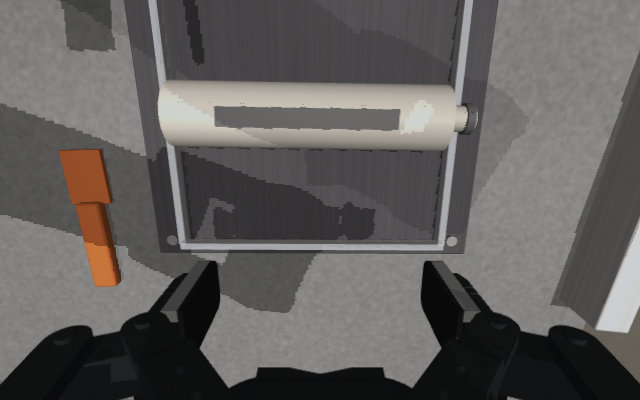

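The fingers (inner tips at about (205,270) and (435,270)) sit behind the cartridge, which lies at rows 82–150, with room between. I'll lower the arm.

jog_arm:
  series:
    - [0.03,0.001,0.0047,0,0,0]
    - [0.06,0.001,0.0047,0,0,0]
    - [0.09,0.001,0.0047,0.002,0,0]
    - [0.105,0.001,0.0047,0.002,0,0]
    - [0.114,0.001,0.0047,0.002,0,0]
    - [0.118,0.001,0.0047,0.002,0,0]
    - [0.118,0.001,0.0047,0.002,0,0]

```text
t: 3.92
tcp_pos: [0.6619, -0.1114, 0.0182]
eef_rot: [0.526, 0.473, 0.526, -0.473]
force: [0.4, -0.6, 0.1]
width: 0.0851
```

```bash
python3 t.py 8,-65,13
python3 - <<'E'
from plant import manip
from h import *
p=manip.capture("wrist");cv2.imwrite("pics/w3.png",p["color"][:,:,::-1])
E
```

```text
t 3.92 bed xy, world z mm [ 10.2 -87.7  18.2] F [ 0.4 -0.6  0.1] w 0.0851 j [-0.34  0.49  1.59  0.    1.06 -0.44]
8,-65,13 [ 0.0052 -0.0022 -0.0227  0.0005  0.0004 -0.0009]
```

View pics/w3.png

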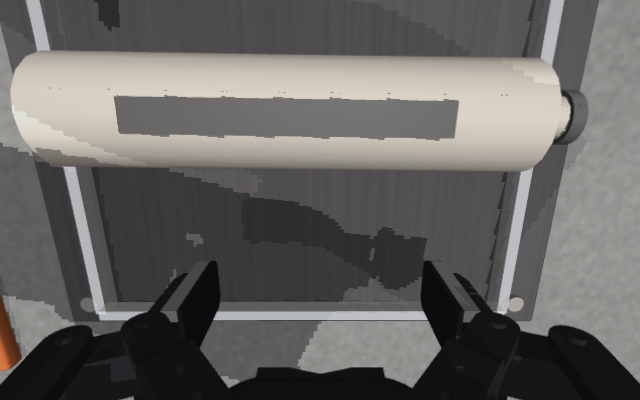

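Clear gap between fingers and cartridge, whose near edge is at row ~168. I'll start the slow push.

jog_arm:
  series:
    - [0.005,-0.002,-0.003,0,0,0]
    - [0.005,-0.002,-0.006,0,0,0]
    - [0.005,-0.002,-0.01,0,0,0]
    - [0.005,-0.002,-0.014,0,0,0]
    - [0.005,-0.002,-0.018,0,0,0]
    - [0.005,-0.002,-0.022,0,0,0]
    - [0.005,-0.002,-0.025,0,0,0]
    - [0.005,-0.002,-0.028,0,0,0]

```text
t: 4.63
tcp_pos: [0.6563, -0.0836, 0.0125]
eef_rot: [0.526, 0.473, 0.526, -0.473]
force: [0.1, -1.1, 0.7]
width: 0.0858
```

jog_arm:
  series:
    - [0,0,-0.002,0,0,0]
    - [0,0,-0.004,0,0,0]
    - [0,0,-0.006,0,0,0]
    - [0,0,-0.008,0,0,0]
    - [0,0,-0.01,0,0,0]
    - [0,0,-0.012,0,0,0]
    - [0,0,-0.014,0,0,0]
    - [0,0,-0.016,0,0,0]

```text
t: 5.3
tcp_pos: [0.6546, -0.068, 0.0124]
eef_rot: [0.526, 0.473, 0.526, -0.473]
force: [-0.0, -0.7, -0.1]
width: 0.0856
```

```bash
python3 t.py 8,40,13
python3 - <<'E'
from plant import manip
from h import *
p=manip.capture("wrist");cv2.imwrite("pics/w4.png",p["color"][:,:,::-1])
E
```

```text
t 5.3 bed xy, world z mm [  7.5 -43.7  12.4] F [-0.  -0.7 -0.1] w 0.0856 j [-0.28  0.48  1.63  0.    1.04 -0.38]
8,40,13 [-0.0006  0.0004 -0.0837 -0.0002 -0.      0.    ]
```

View pics/w4.png

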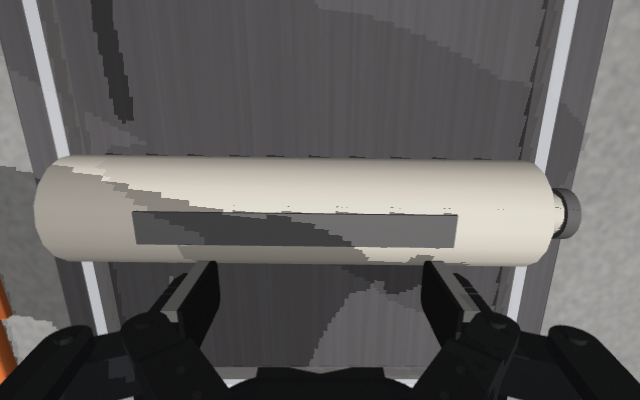

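The cartridge is square against both fingers. I'll check that it is rolling and not sliding by projecting the strip.

```bash
cat > roll.py <<'E'
from plant import manip
from h import *
pose=np.load("pose.npy")
import sys
# args: top row, bottom row of body at mid col, strip centre row (col ~ 300)
t_,b_,s_=map(float,sys.argv[1:4])
o=manip.get_obs(); p=wristify(manip.capture("wrist"),o)
th=np.linspace(0,2*np.pi,721)
def rows(y):
    return proj(p,b2w(pose,np.c_[0*th-.002,y+.025*np.sin(th),.025+.025*np.cos(th)]))[:,1]
r=least_squares(lambda v:[rows(v[0]/1000).min()-t_,rows(v[0]/1000).max()-b_],[-10.]); y=r.x[0]/1000
q=rows(y); print("cart y mm",y*1000,r.fun)
m=np.cos(th)>-.2
i=np.where(m)[0][np.argsort(abs(q[m]-s_))[:4]]; print("roll deg cand",np.degrees(np.where(th[i]>np.pi,th[i]-2*np.pi,th[i])))
print("expected deg", np.degrees((y*1000+22.2)/25))
E
python3 roll.py 157 263 228
```

```text
cart y mm -21.250062541956403 [-0.42571463  0.46430735]
roll deg cand [1.5 1.  2.  0.5]
expected deg 2.1770962858913507
```

Run:
```python
from plant import manip
from h import *
o=manip.get_obs(); p=manip.capture("wrist")
T=np.linalg.inv(p["tool_from_camera"]); p["camera_from_world"]=T
for x in (0,-.013,-.03):
  for z in (-.011,0,.011): print(x,z,proj(p,[x,.0425,z])[0].round(1),proj(p,[x,-.0425,z])[0].round(1))
```

```text
0 -0.011 [397.7 217.2] [240.3 217.1]
0 0 [396.4 236.1] [241.6 235.9]
0 0.011 [395.1 254.3] [242.9 254.2]
-0.013 -0.011 [403.3 226. ] [234.6 225.8]
-0.013 0 [401.8 246. ] [236.1 245.8]
-0.013 0.011 [400.3 265.3] [237.6 265.2]
-0.03 -0.011 [411.9 239.5] [225.8 239.3]
-0.03 0 [410.  261.3] [227.6 261.1]
-0.03 0.011 [408.2 282.2] [229.4 282. ]
```

Not rolled yet: the cartridge is still at y=-21 and the wrist force is near zero, although the TCP is at y=-44. I'll check the finger height in the outside views.

Run:
```python
from plant import manip
from h import *
o=manip.get_obs(); tiles=[]
for n in ("scene","side"):
    p=manip.capture(n); im=p["color"][:,:,::-1]
    c=proj(p,o["tcp_pos"])[0]; print(n,c)
    x,y=int(c[0]),int(c[1]); k=im[y-50:y+30,x-50:x+50]
    b=cv2.resize(k,None,fx=4,fy=4,interpolation=cv2.INTER_CUBIC)
    A=tool(o)
    for q in proj(p,[o["tcp_pos"]+A@v for v in ([0,.05,0],[0,-.05,0],[0,0,0],[-.05,.05,0],[-.05,-.05,0])]): cv2.circle(b,(int((q[0]-x+50)*4),int((q[1]-y+50)*4)),2,(0,0,255),-1)
    tiles.append(b)
cv2.imwrite("pics/t5.png",np.hstack(tiles))
```

```text
scene [270.94230671 238.82200141]
side [371.56780132 212.54320198]
```

View pics/t5.png

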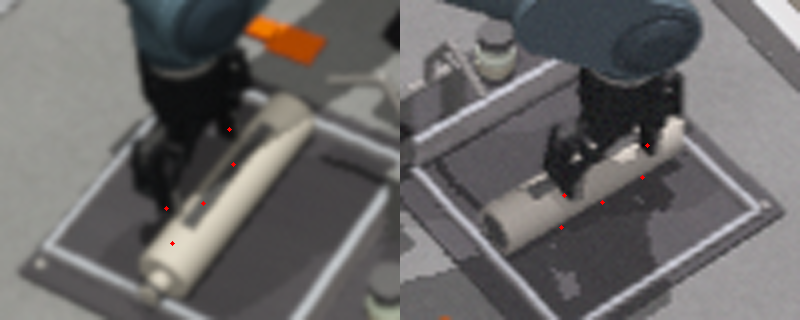

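The wrist and both outside views agree that the open fingertips end about 45–50 mm behind the reported TCP. That puts them at z≈60 mm, level with the cartridge's top, so there has been no contact. I'll back off and check with the fingers half closed.

jog_arm:
  series:
    - [0,0,0.01,0,0,0]
    - [0,0,0.02,0,0,0]
    - [0,0,0.03,0,0,0]
    - [0,0,0.04,0,0,0]
    - [0,0,0.042,0,0,0]
    - [0,0,0.042,0,0,0]
  grip: 0

```text
t: 6.05
tcp_pos: [0.6592, -0.1113, 0.0125]
eef_rot: [0.525, 0.473, 0.525, -0.473]
force: [-0.2, 0.1, 0.4]
width: 0.0424
```

```bash
cat > look.py <<'E'
import sys
from plant import manip
from h import *
o=manip.get_obs(); tiles=[]; A=tool(o); w=o["width"]/2
for n in ("scene","side"):
    p=manip.capture(n); im=p["color"][:,:,::-1]
    c=proj(p,o["tcp_pos"])[0]
    x,y=int(c[0]),int(c[1]); k=im[y-50:y+30,x-50:x+50]
    b=cv2.resize(k,None,fx=4,fy=4,interpolation=cv2.INTER_CUBIC)
    for q in proj(p,[o["tcp_pos"]+A@np.array(v) for v in ([0,w+.008,0],[0,-w-.008,0],[-.05,w+.008,0],[-.05,-w-.008,0])]): cv2.circle(b,(int((q[0]-x+50)*4),int((q[1]-y+50)*4)),2,(0,0,255),-1)
    tiles.append(b)
wi=manip.capture("wrist")["color"][:,:,::-1]
cv2.imwrite(f"pics/{sys.argv[1]}.png",np.vstack([np.hstack(tiles),cv2.copyMakeBorder(wi[130:400,:],0,0,80,80,cv2.BORDER_CONSTANT)]))
print(w*2)
E
python3 look.py l1; python3 t.py
```

```text
0.04240246570040945
t 6.2 bed xy, world z mm [  7.4 -85.7  12.3] F [-0.2 -0.4  0.5] w 0.0424 j [-0.33  0.5   1.6   0.    1.05 -0.44]
```

View pics/l1.png

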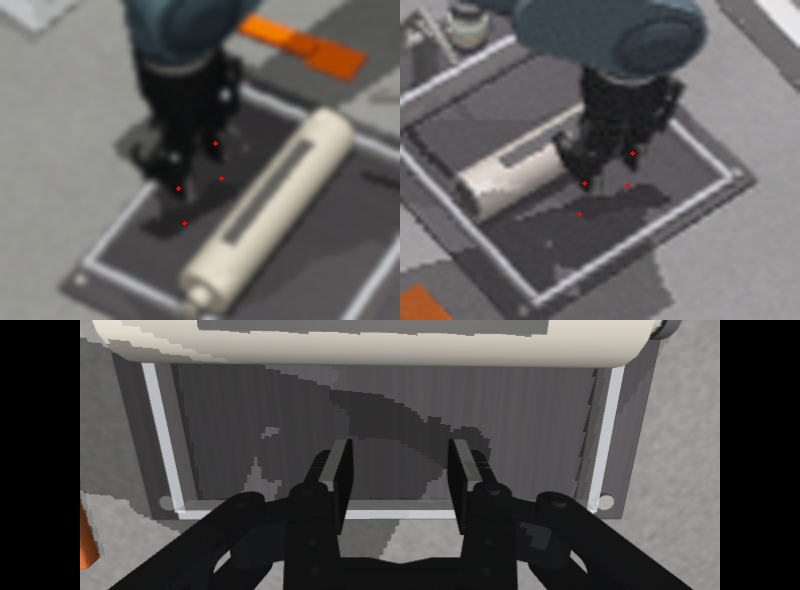

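The half-open tips are about 37 mm behind the TCP. The earlier lack of contact fits that too. I'll descend gently while watching force, to put the tips at about z=28 mm.

jog_arm:
  series:
    - [0.002,0,0,0,0,0]
    - [0.004,0,0,0,0,0]
    - [0.006,0,0,0,0,0]
    - [0.008,0,0,0,0,0]
    - [0.008,0,0,0,0,0]
  grip: 0

```text
t: 6.62
tcp_pos: [0.6586, -0.1096, 0.0037]
eef_rot: [0.525, 0.473, 0.526, -0.473]
force: [-0.7, -0.5, 0.0]
width: 0.0428
```

jog_arm:
  series:
    - [0.002,0,0,0,0,0]
    - [0.004,0,0,0,0,0]
    - [0.006,0,0,0,0,0]
    - [0.008,0,0,0,0,0]
    - [0.01,0,0,0,0,0]
    - [0.012,0,0,0,0,0]
    - [0.012,0,0,0,0,0]

```text
t: 7.2
tcp_pos: [0.6587, -0.1098, -0.0082]
eef_rot: [0.525, 0.473, 0.526, -0.473]
force: [0.5, 0.5, -1.1]
width: 0.0426
```

```bash
python3 look.py l2; python3 t.py
```

```text
0.04262827933591045
t 7.35 bed xy, world z mm [  7.6 -85.9  -7.5] F [-0.2 -0.1 -0.1] w 0.0427 j [-0.33  0.53  1.6   0.    1.01 -0.44]
```

View pics/l2.png

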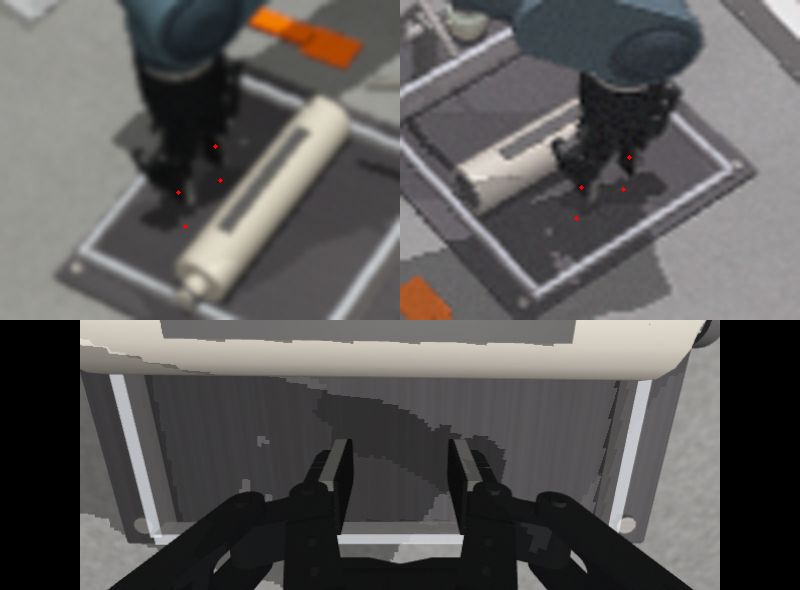

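No contact at TCP z=-7.5, which is below bed height, so the tip offset is confirmed. I'll go 3 mm lower and push.

jog_arm:
  series:
    - [0.003,0,-0.004,0,0,0]
    - [0.003,0,-0.008,0,0,0]
    - [0.003,0,-0.012,0,0,0]
    - [0.003,0,-0.016,0,0,0]
    - [0.003,0,-0.02,0,0,0]
    - [0.003,0,-0.023,0,0,0]
    - [0.003,0,-0.025,0,0,0]
    - [0.003,0,-0.027,0,0,0]

```text
t: 8.02
tcp_pos: [0.6562, -0.0827, -0.0105]
eef_rot: [0.526, 0.473, 0.526, -0.473]
force: [-0.4, -0.1, 0.6]
width: 0.0423
```

jog_arm:
  series:
    - [0,0,-0.002,0,0,0]
    - [0,0,-0.004,0,0,0]
    - [0,0,-0.006,0,0,0]
    - [0,0,-0.008,0,0,0]
    - [0,0,-0.01,0,0,0]
    - [0,0,-0.012,0,0,0]
    - [0,0,-0.014,0,0,0]
    - [0,0,-0.016,0,0,0]

```text
t: 8.68
tcp_pos: [0.6545, -0.067, -0.0106]
eef_rot: [0.526, 0.473, 0.526, -0.473]
force: [-0.5, 0.4, -0.7]
width: 0.043
```

```bash
python3 look.py l3; python3 t.py
```

```text
0.042995514291095535
t 8.83 bed xy, world z mm [  7.5 -42.7 -10.7] F [-0.9  0.6  0.1] w 0.0429 j [-0.27  0.51  1.63  0.    1.   -0.38]
```

View pics/l3.png

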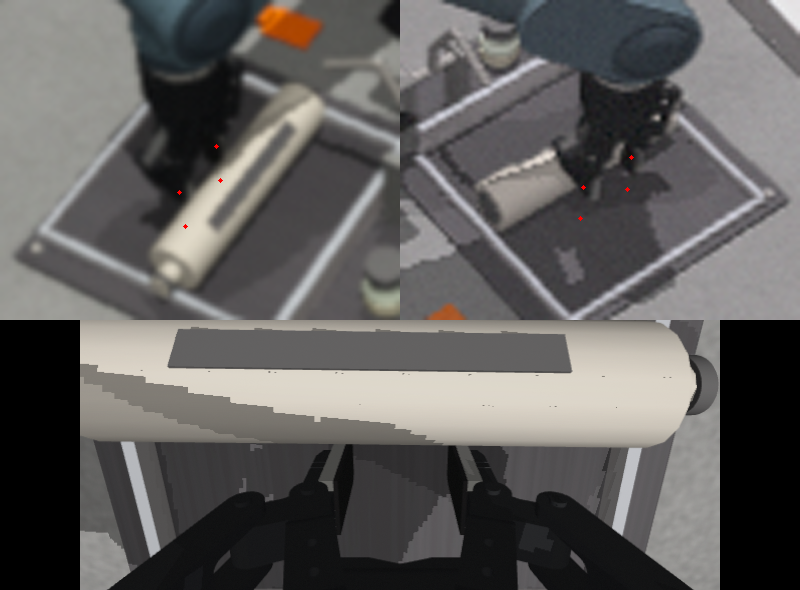

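It is rolling now: the strip has moved toward the stop and the body is square to the fingers. I'll continue.

jog_arm:
  series:
    - [0,0,-0.0025,0,0,0]
    - [0,0,-0.005,0,0,0]
    - [0,0,-0.0075,0,0,0]
    - [0,0,-0.01,0,0,0]
    - [0,0,-0.0125,0,0,0]
    - [0,0,-0.015,0,0,0]
    - [0,0,-0.0175,0,0,0]
    - [0,0,-0.02,0,0,0]

```text
t: 9.5
tcp_pos: [0.6523, -0.047, -0.0106]
eef_rot: [0.526, 0.473, 0.526, -0.473]
force: [-0.3, -0.5, 0.5]
width: 0.0426
```

jog_arm:
  series:
    - [0,0,-0.0025,0,0,0]
    - [0,0,-0.005,0,0,0]
    - [0,0,-0.0075,0,0,0]
    - [0,0,-0.01,0,0,0]
    - [0,0,-0.0125,0,0,0]
    - [0,0,-0.015,0,0,0]
    - [0,0,-0.0175,0,0,0]
    - [0,0,-0.02,0,0,0]

```text
t: 10.17
tcp_pos: [0.6503, -0.0271, -0.0105]
eef_rot: [0.526, 0.473, 0.526, -0.473]
force: [-0.3, -1.3, 0.3]
width: 0.0428
```

```bash
python3 look.py l4; python3 t.py
```

```text
0.04279377896640195
t 10.32 bed xy, world z mm [  7.5  -2.6 -10.6] F [-0.3 -0.6 -0.1] w 0.0431 j [-0.22  0.5   1.65  0.    0.99 -0.32]
```

View pics/l4.png

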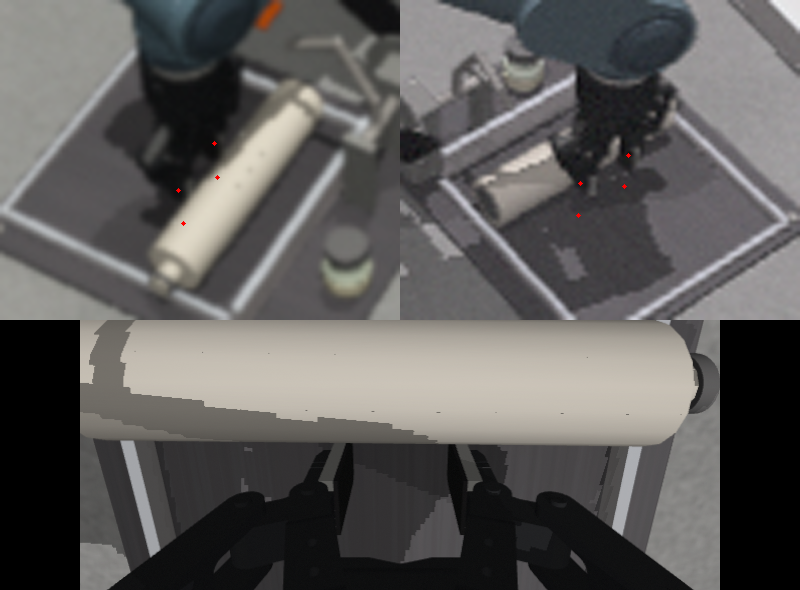

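jog_arm:
  series:
    - [0,0,-0.0025,0,0,0]
    - [0,0,-0.005,0,0,0]
    - [0,0,-0.0075,0,0,0]
    - [0,0,-0.01,0,0,0]
    - [0,0,-0.0125,0,0,0]
    - [0,0,-0.015,0,0,0]
    - [0,0,-0.0175,0,0,0]
    - [0,0,-0.02,0,0,0]

```text
t: 10.98
tcp_pos: [0.6481, -0.0072, -0.0106]
eef_rot: [0.526, 0.473, 0.526, -0.473]
force: [-0.4, -0.5, -0.7]
width: 0.0426
```

jog_arm:
  series:
    - [0,0,-0.002,0,0,0]
    - [0,0,-0.004,0,0,0]
    - [0,0,-0.006,0,0,0]
    - [0,0,-0.008,0,0,0]
    - [0,0,-0.01,0,0,0]
    - [0,0,-0.012,0,0,0]
    - [0,0,-0.013,0,0,0]
    - [0,0,-0.014,0,0,0]

```text
t: 11.65
tcp_pos: [0.6466, 0.0066, -0.0106]
eef_rot: [0.526, 0.473, 0.526, -0.473]
force: [-0.3, -0.5, 0.7]
width: 0.0425
```

```bash
python3 look.py l5; python3 t.py
```

```text
0.042470394798535434
t 11.8 bed xy, world z mm [  7.5  31.2 -10.6] F [ 0.3 -0.1  0.2] w 0.0426 j [-0.16  0.49  1.66  0.    0.99 -0.27]
```

View pics/l5.png

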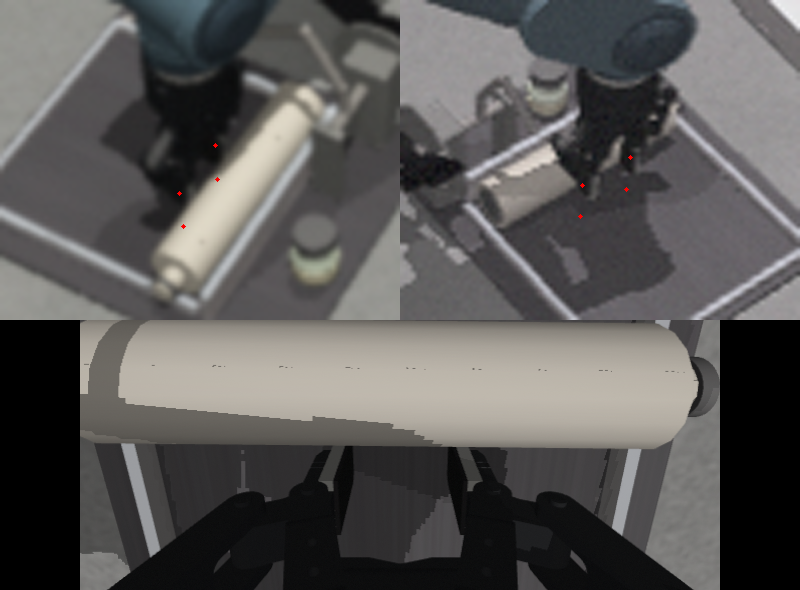

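Nearly home, with no stop force yet. I'll creep until contact.

jog_arm:
  series:
    - [0,0,-0.001,0,0,0]
    - [0,0,-0.002,0,0,0]
    - [0,0,-0.003,0,0,0]
    - [0,0,-0.004,0,0,0]
    - [0,0,-0.005,0,0,0]
    - [0,0,-0.006,0,0,0]

```text
t: 12.3
tcp_pos: [0.646, 0.0125, -0.0106]
eef_rot: [0.526, 0.473, 0.526, -0.473]
force: [0.2, -0.8, 0.3]
width: 0.0425
```

jog_arm:
  series:
    - [0,0,-0.0007,0,0,0]
    - [0,0,-0.0014,0,0,0]
    - [0,0,-0.002,0,0,0]
    - [0,0,-0.002,0,0,0]

```text
t: 12.63
tcp_pos: [0.6463, 0.0141, -0.0102]
eef_rot: [0.526, 0.473, 0.525, -0.473]
force: [0.8, -2.3, 1.4]
width: 0.0428
```

jog_arm:
  series:
    - [0,0,-0.0005,0,0,0]
    - [0,0,-0.001,0,0,0]
    - [0,0,-0.001,0,0,0]

```text
t: 12.88
tcp_pos: [0.6463, 0.0141, -0.0102]
eef_rot: [0.527, 0.472, 0.525, -0.473]
force: [1.3, -6.4, 1.1]
width: 0.0427
```

```bash
python3 t.py; python3 look.py l6; python3 t.py
```

```text
t 12.88 bed xy, world z mm [  8.   38.8 -10.2] F [ 1.3 -6.4  1.1] w 0.0427 j [-0.15  0.49  1.66 -0.    0.99 -0.26]
0.04270394381512245
t 13.03 bed xy, world z mm [  8.   38.8 -10.2] F [ 0.9 -5.6  2. ] w 0.0428 j [-0.15  0.49  1.66 -0.    0.99 -0.26]
```

View pics/l6.png

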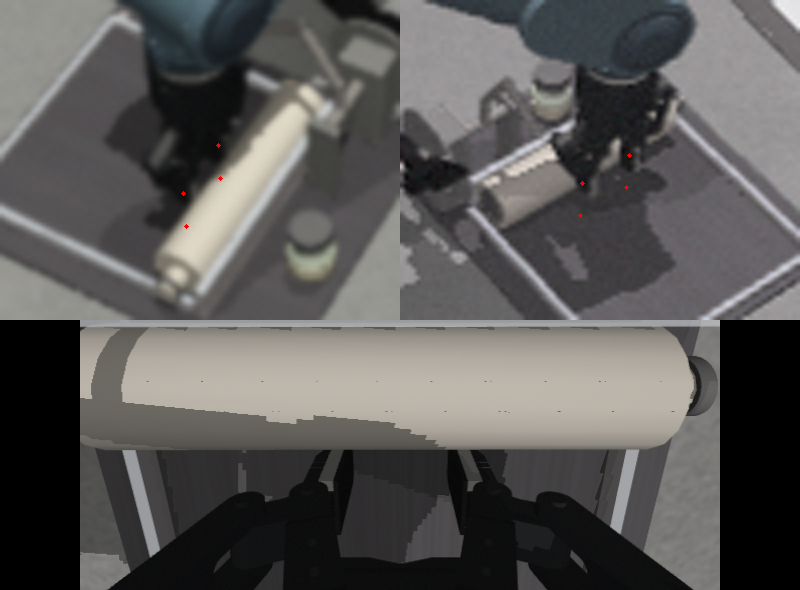

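The cartridge is seated against the stop: about 6 N at TCP y=38.8, where 39 was predicted. I'll back away gently and rise.

jog_arm:
  series:
    - [0,0,0.0015,0,0,0]
    - [0,0,0.003,0,0,0]
    - [0,0,0.006,0,0,0]
    - [0,0,0.012,0,0,0]
    - [0,0,0.022,0,0,0]
    - [0,0,0.035,0,0,0]
    - [0,0,0.05,0,0,0]
    - [0,0,0.06,0,0,0]

```text
t: 13.7
tcp_pos: [0.6524, -0.0467, -0.0104]
eef_rot: [0.526, 0.473, 0.525, -0.473]
force: [0.0, -0.3, -0.4]
width: 0.0431
```

jog_arm:
  series:
    - [-0.03,0,0.01,0,0,0]
    - [-0.06,0,0.01,0,0,0]
    - [-0.1,0,0.01,0,0,0]
    - [-0.14,0,0.01,0,0,0]
    - [-0.18,0,0.01,0,0,0]
    - [-0.22,0,0.01,0,0,0]
    - [-0.24,0,0.01,0,0,0]
    - [-0.24,0,0.01,0,0,0]
  grip: 1

```text
t: 14.37
tcp_pos: [0.6565, -0.0562, 0.2375]
eef_rot: [0.53, 0.475, 0.522, -0.471]
force: [0.0, 0.4, 0.5]
width: 0.0001
```

```bash
python3 t.py -167,62,220
python3 - <<'E'
from plant import manip
from h import *
import pickle
o=manip.get_obs()
p=wristify(manip.capture("wrist"),o); pickle.dump((p,o),open("w7.pkl","wb"))
cv2.imwrite("pics/w7.png",p["color"][:,:,::-1])
E
```

```text
t 14.37 bed xy, world z mm [ 10.7 -32.2 237.5] F [0.  0.4 0.5] w 0.0001 j [-0.26  0.23  1.51  0.    1.4  -0.36]
-167,62,220 [ 0.0149 -0.178  -0.0941 -0.001   0.0045 -0.0118]
```

View pics/w7.png

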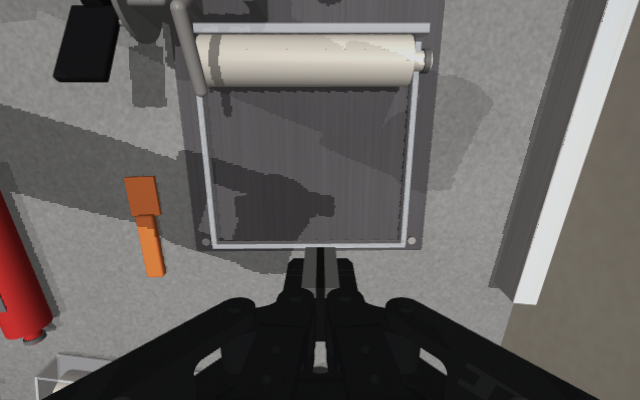

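The cartridge lies against the stop: the body is at rows 33–87, touching the stop strip at row ~30. The shut fingertips are about 35 mm behind the TCP by the same geometry. I'll compute the paddle approach with a slight 12° tilt to keep the gripper body off the disc.

```bash
cat > tip.py <<'E'
import sys
from plant import manip
from h import *
pose=np.load("pose.npy"); o=manip.get_obs(); A=tool(o); L=.035
yaw=pose[2]; Rz=R.from_euler('z',yaw).as_matrix()
def inbed(P):
    return (Rz.T@(P-np.array([pose[0],pose[1],0])))*1000
print("t",round(o['t'],2),"tip bed xy/world z",inbed(o['tcp_pos']-L*A[:,0]).round(1),"F bed",(Rz.T@o['force']).round(1),"w",round(o['width'],4),"j",o['joint_positions'].round(2),"toolx bed",(Rz.T@A[:,0]).round(3))
for a in sys.argv[1:]:
    x,y,z,t=[float(k) for k in a.split(",")]
    Rt=target_rot(yaw)@R.from_rotvec([0,t,0]).as_matrix()
    P=b2w(pose,[x/1000,y/1000,0])[0]; P[2]=z/1000
    print(a,row(o,P+L*Rt[:,0],Rt).round(4))
E
python3 tip.py -165,62,250,0.21 -165,62,165,0.21
python3 - <<'E'
from h import *
import pickle
p,o=pickle.load(open("w7.pkl","rb")); pose=np.load("pose.npy")
th=np.linspace(0,2*np.pi,721)
for x in (-.06,0,.08):
  for y in (.07,.075,.08):
    q=proj(p,b2w(pose,np.c_[0*th+x,y+.025*np.sin(th),.025+.025*np.cos(th)])); print(x,y,q[:,0].mean().round(),q[:,1].min().round(1),q[:,1].max().round(1))
q=proj(p,b2w(pose,[[-.165,.13-.075*.819,.077+.075*.574],[-.146,.13-.094*.819,.077+.094*.574],[-.184,.13-.094*.819,.077+.094*.574]])); print("paddle",q)
im=cv2.resize(p["color"][0:120,30:460,::-1],None,fx=1.8,fy=1.8) if 0 else cv2.resize(p["color"][0:120,30:230,::-1],None,fx=4,fy=4)
for a in q: cv2.circle(im,(int((a[0]-30)*4),int(a[1]*4)),3,(0,255,0),-1)
cv2.imwrite("pics/w7c.png",im)
E
```

```text
t 14.42 tip bed xy/world z [  9.  -31.5 268.6] F bed [-0.6 -0.6 -0.2] w -0.0002 j [-0.26  0.23  1.51  0.    1.39 -0.36] toolx bed [ 0.007 -0.002 -1.   ]
-165,62,250,0.21 [ 0.0164 -0.1745 -0.1007 -0.0004  0.2125 -0.0068]
-165,62,165,0.21 [ 0.1014 -0.175  -0.1009 -0.0004  0.2125 -0.0068]
-0.06 0.07 248.0 38.2 90.9
-0.06 0.075 248.0 32.6 85.8
-0.06 0.08 247.0 27.0 80.8
0 0.07 307.0 38.3 90.9
0 0.075 307.0 32.8 85.9
0 0.08 307.0 27.2 80.8
0.08 0.07 385.0 38.5 90.9
0.08 0.075 385.0 32.9 85.9
0.08 0.08 385.0 27.4 80.8
paddle [[ 85.55578865  57.06274565]
 [106.416928    78.3624575 ]
 [ 54.41265231  78.18729462]]
```

View pics/w7c.png

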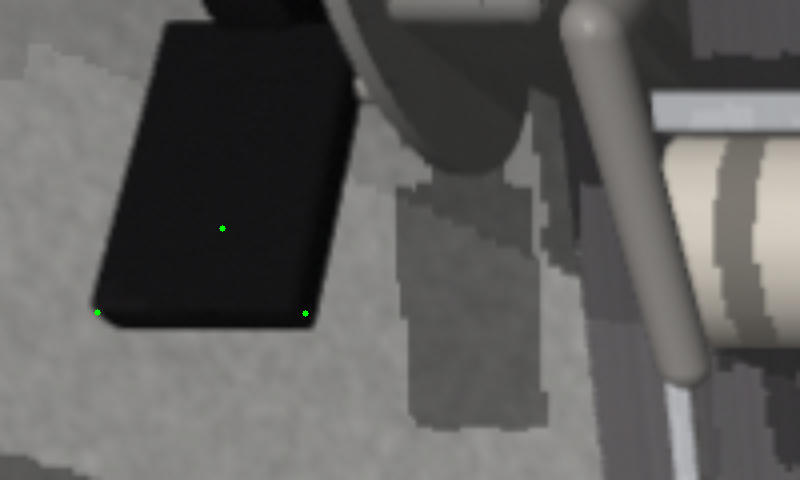

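The cartridge fits y=75 mm, which is exactly home, and the paddle model matches. There is also a grey round plate beside the paddle, so I'll size it for clearance.

Run:
```python
from h import *
import pickle
p,o=pickle.load(open("w7.pkl","rb")); p1,o1=pickle.load(open("w1.pkl","rb")); pose=np.load("pose.npy")
S,D=pickle.load(open("cams.pkl","rb"))
th=np.linspace(0,2*np.pi,73)
tiles=[]
for (pp,x0,y0,w,h,k) in ((p,30,0,160,110,3),(p1,200,0,160,110,3),(S,280,180,80,55,6),(D,290,155,80,55,6)):
    im=cv2.resize(pp["color"][y0:y0+h,x0:x0+w,::-1],None,fx=k,fy=k,interpolation=cv2.INTER_CUBIC)
    for x,Rr,c in ((-.140,.03,(0,255,0)),(-.140,.045,(0,0,255)),(-.140,.06,(255,0,0))):
        q=proj(pp,b2w(pose,np.c_[0*th+x,.13+Rr*np.cos(th),.077+Rr*np.sin(th)]))
        cv2.polylines(im,[((q-[x0,y0])*k).astype(np.int32)],True,c,1)
    tiles.append(cv2.resize(im,(400,290)))
cv2.imwrite("pics/disc.png",np.vstack([np.hstack(tiles[:2]),np.hstack(tiles[2:])]))
```

```text
(no output)
```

View pics/disc.png

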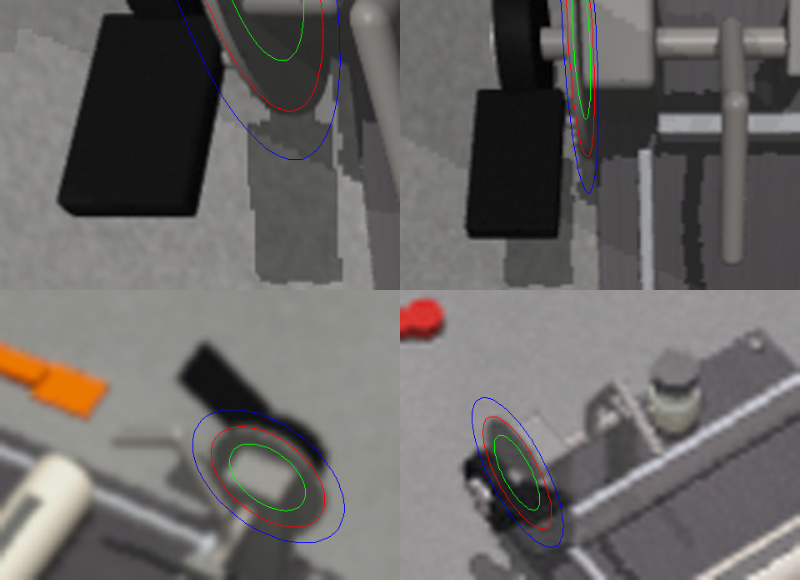

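The grey disc is about 45 mm in radius at x≈-140, so I need more tilt (0.45 rad), which also matches the paddle's final slope.

```bash
python3 tip.py -168,65,240,0.45
```

```text
t 14.42 tip bed xy/world z [  9.  -31.5 268.6] F bed [-0.6 -0.6 -0.2] w -0.0002 j [-0.26  0.23  1.51  0.    1.39 -0.36] toolx bed [ 0.007 -0.002 -1.   ]
-168,65,240,0.45 [ 0.0236 -0.1775 -0.1117  0.0005  0.4525 -0.0069]
```

jog_arm:
  series:
    - [0.024,-0.1775,-0.112,0,0.4525,-0.007]
    - [0.024,-0.1775,-0.112,0,0.4525,-0.007]
    - [0.024,-0.1775,-0.112,0,0.4525,-0.007]
    - [0.024,-0.1775,-0.112,0,0.4525,-0.007]
    - [0.024,-0.1775,-0.112,0,0.4525,-0.007]
    - [0.024,-0.1775,-0.112,0,0.4525,-0.007]
    - [0.024,-0.1775,-0.112,0,0.4525,-0.007]
    - [0.024,-0.1775,-0.112,0,0.4525,-0.007]

```text
t: 15.08
tcp_pos: [0.4647, 0.0381, 0.2048]
eef_rot: [0.392, 0.565, 0.632, -0.357]
force: [0.5, 0.6, 0.5]
width: -0.0002
```

```bash
python3 tip.py -168,65,240,0.45 -168,65,165,0.45;python3 look.py l8
```

```text
t 15.08 tip bed xy/world z [-169.8   66.5  236.2] F bed [0.6 0.6 0.5] w -0.0002 j [-0.41 -0.12  1.98  0.39  1.53 -0.58] toolx bed [-0.007  0.437 -0.899]
-168,65,240,0.45 [-0.0041  0.002  -0.0002 -0.0026 -0.0028  0.0068]
-168,65,165,0.45 [ 0.0634  0.0026  0.0326 -0.0026 -0.0028  0.0068]
-0.00015388196857323575
```

View pics/l8.png

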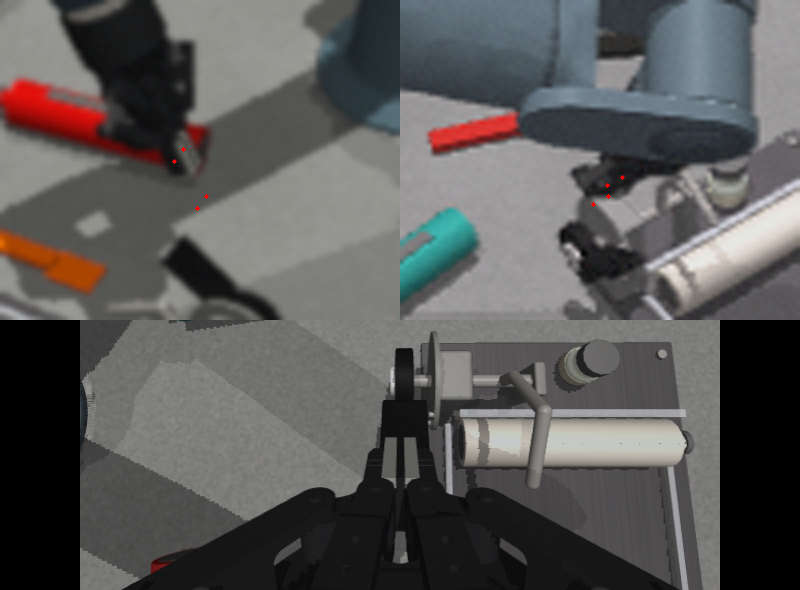

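The fingers are lined up over the paddle (wrist column ~400 of the composite), and the cartridge is still against the stop. I'll descend to just above the paddle.

jog_arm:
  series:
    - [0.015,0.0026,0.008,0,0,0.005]
    - [0.03,0.0026,0.016,0,0,0.005]
    - [0.045,0.0026,0.023,0,0,0.005]
    - [0.056,0.0026,0.029,0,0,0.005]
    - [0.063,0.0026,0.0326,0,0,0.005]
    - [0.063,0.0026,0.0326,0,0,0.005]

```text
t: 15.73
tcp_pos: [0.4665, 0.037, 0.1329]
eef_rot: [0.392, 0.566, 0.631, -0.356]
force: [-0.9, 0.3, 0.1]
width: -0.0001
```

```bash
python3 tip.py -168,65,145,0.45 -168,65,105,0.45 -168,65,60,.45
```

```text
t 15.73 tip bed xy/world z [-168.2   65.2  164.4] F bed [-0.8  0.4  0.1] w -0.0001 j [-0.41 -0.03  2.04  0.4   1.39 -0.64] toolx bed [-0.004  0.439 -0.899]
-168,65,145,0.45 [ 0.0173  0.0004  0.0088 -0.003  -0.004   0.0042]
-168,65,105,0.45 [ 0.0533  0.0006  0.0264 -0.003  -0.004   0.0042]
-168,65,60,.45 [ 0.0937  0.0009  0.0461 -0.003  -0.004   0.0042]
```

jog_arm:
  series:
    - [0.0036,0,0.0018,0,0,0]
    - [0.0072,0,0.0035,0,0,0]
    - [0.0108,0,0.0053,0,0,0]
    - [0.0144,0,0.007,0,0,0]
    - [0.018,0,0.0088,0,0,0]
    - [0.0216,0,0.0105,0,0,0]
    - [0.0252,0,0.0123,0,0,0]
    - [0.0252,0,0.0123,0,0,0]

```text
t: 16.4
tcp_pos: [0.4675, 0.0369, 0.1065]
eef_rot: [0.394, 0.567, 0.63, -0.355]
force: [0.1, 1.5, 4.5]
width: -0.0
```

```bash
python3 tip.py -168,65,105,0.45;python3 look.py l9
```

```text
t 16.4 tip bed xy/world z [-167.4   65.1  138. ] F bed [0.2 1.4 4.5] w -0.0 j [-0.41  0.02  2.05  0.4   1.33 -0.66] toolx bed [-0.001  0.438 -0.899]
-168,65,105,0.45 [ 0.0296 -0.0006  0.0146 -0.0017 -0.003   0.0007]
-6.648100184264805e-06
```

View pics/l9.png

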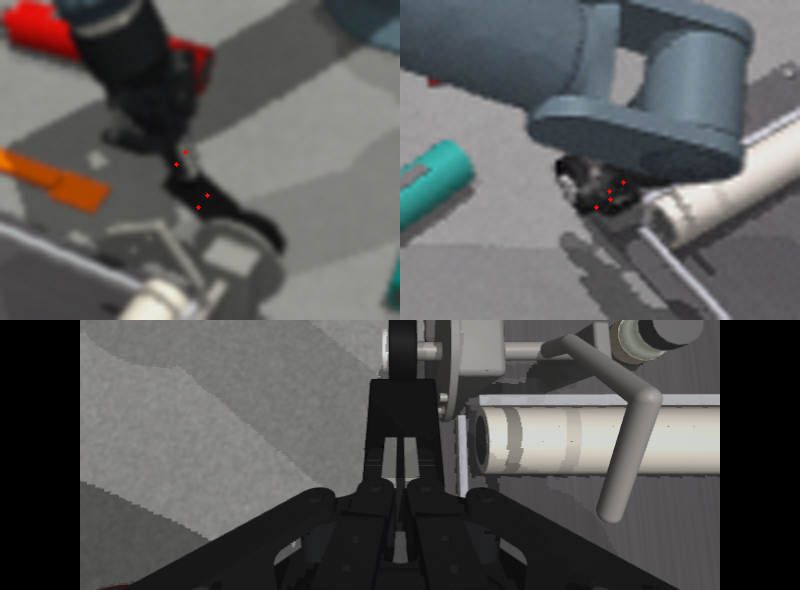

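Contact came at tip z=138 as predicted, with 4.5 N, and the finger is on the paddle. I'll keep pressing.

jog_arm:
  series:
    - [0.0036,0,0.0018,0,0,0]
    - [0.0072,0,0.0035,0,0,0]
    - [0.0108,0,0.0053,0,0,0]
    - [0.0144,0,0.007,0,0,0]
    - [0.018,0,0.0088,0,0,0]
    - [0.0216,0,0.0105,0,0,0]
    - [0.0252,0,0.0123,0,0,0]
    - [0.0288,0,0.014,0,0,0]

```text
t: 17.22
tcp_pos: [0.4674, 0.0362, 0.0745]
eef_rot: [0.394, 0.566, 0.63, -0.356]
force: [-0.9, -3.5, 7.9]
width: -0.0002
```

```bash
python3 tip.py -168,65,75,0.45;python3 look.py l10
```

```text
t 17.22 tip bed xy/world z [-167.5   64.4  106. ] F bed [-1.2 -3.4  7.9] w -0.0002 j [-0.41  0.07  2.06  0.41  1.27 -0.69] toolx bed [-0.001  0.436 -0.9  ]
-168,65,75,0.45 [ 0.0282 -0.0004  0.013  -0.0013 -0.0013  0.0012]
-0.00018570653448769832
```

View pics/l10.png

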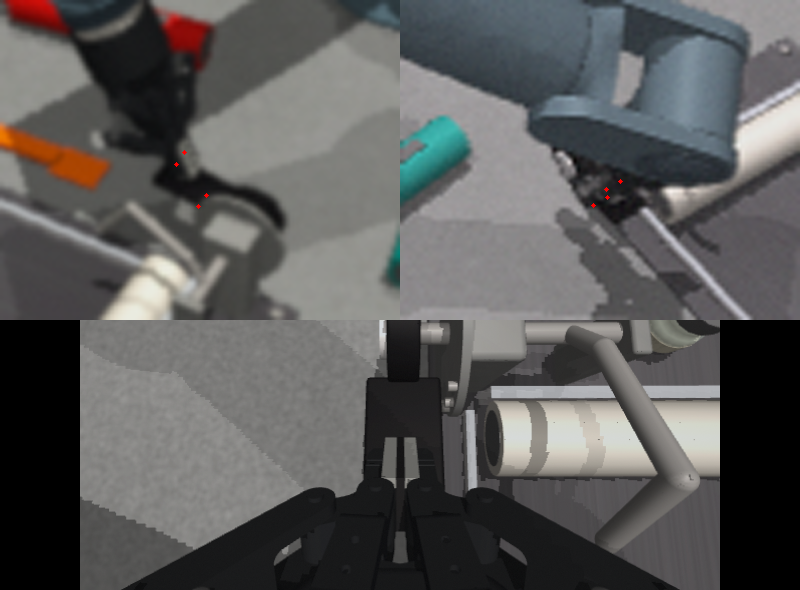

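The dial is turning and the bar is coming down behind the cartridge. The disc stays clear.

jog_arm:
  series:
    - [0.0036,0,0.0017,0,0,0]
    - [0.0072,0,0.0034,0,0,0]
    - [0.0108,0,0.0051,0,0,0]
    - [0.0144,0,0.0068,0,0,0]
    - [0.018,0,0.0085,0,0,0]
    - [0.0216,0,0.0102,0,0,0]
    - [0.0252,0,0.0119,0,0,0]
    - [0.0252,0,0.0119,0,0,0]

```text
t: 18.03
tcp_pos: [0.4674, 0.0371, 0.0465]
eef_rot: [0.394, 0.567, 0.63, -0.355]
force: [0.5, -1.4, 7.9]
width: -0.0001
```

```bash
python3 tip.py -168,65,65,0.45;python3 look.py l11
```

```text
t 18.03 tip bed xy/world z [-167.4   65.3   77.9] F bed [ 0.4 -1.4  7.9] w -0.0001 j [-0.41  0.12  2.07  0.42  1.22 -0.72] toolx bed [-0.     0.438 -0.899]
-168,65,65,0.45 [ 0.0115 -0.0005  0.006  -0.0019 -0.003   0.0005]
-0.00011662445605601558
```

View pics/l11.png

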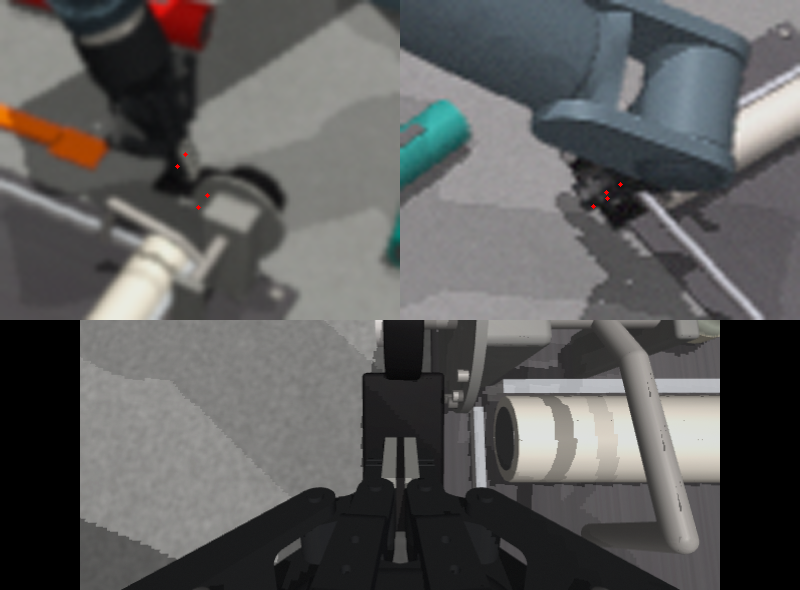

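About 0.8 rad now. I'll continue with finer steps toward tip z≈59.

jog_arm:
  series:
    - [0.0027,0,0.0013,0,0,0]
    - [0.0054,0,0.0026,0,0,0]
    - [0.0081,0,0.0039,0,0,0]
    - [0.0108,0,0.0052,0,0,0]
    - [0.0126,0,0.006,0,0,0]
    - [0.0126,0,0.006,0,0,0]

```text
t: 18.68
tcp_pos: [0.4666, 0.0381, 0.0324]
eef_rot: [0.393, 0.567, 0.631, -0.355]
force: [0.7, 1.5, 7.6]
width: 0.0001
```

jog_arm:
  series:
    - [0.0018,0,0.0009,0,0,0]
    - [0.0027,0,0.0013,0,0,0]
    - [0.0027,0,0.0013,0,0,0]

```text
t: 18.93
tcp_pos: [0.4667, 0.0382, 0.0298]
eef_rot: [0.393, 0.567, 0.631, -0.355]
force: [-0.3, 1.4, 8.5]
width: -0.0003
```

```bash
python3 tip.py -168,65,59,0.45;python3 look.py l12
```

```text
t 18.93 tip bed xy/world z [-168.    66.4   61.3] F bed [-0.2  1.4  8.5] w -0.0003 j [-0.41  0.16  2.07  0.42  1.19 -0.73] toolx bed [-0.002  0.44  -0.898]
-168,65,59,0.45 [ 0.0014  0.0001  0.0024 -0.0019 -0.0053  0.0021]
-0.00026088117395369376
```

View pics/l12.png

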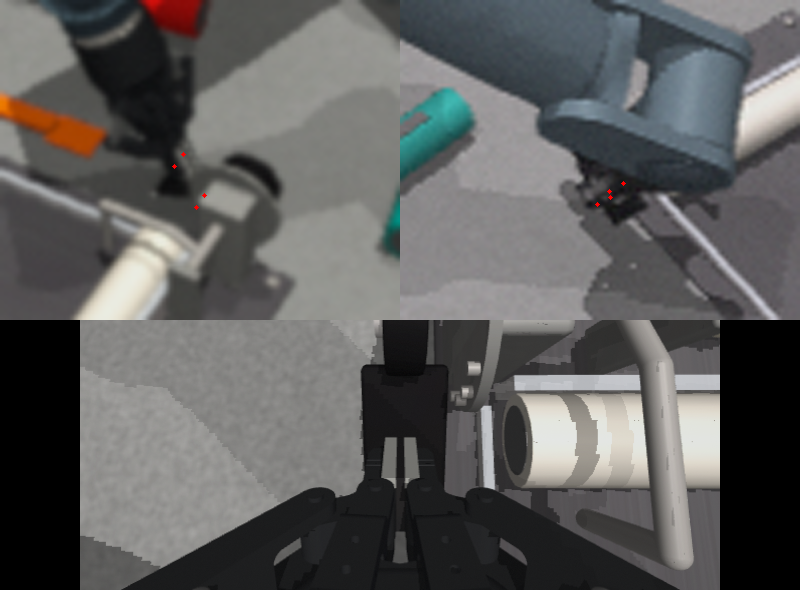

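```bash
cat > ang.py <<'E'
from plant import manip
from h import *
import sys
pose=np.load("pose.npy"); o=manip.get_obs(); p=wristify(manip.capture("wrist"),o)
for th in np.arange(.85,1.16,.05):
    a=np.arctan2(60,84)-th; r=103.2
    tip=[-75,130-r*np.cos(a),77+r*np.sin(a)]
    b=np.radians(35)-th
    e=[[x,130-30*np.cos(b)+h*np.sin(b)*-1,77+30*np.sin(b)+h*np.cos(b)] for x in (-184,-146) for h in (4,)]
    q=proj(p,b2w(pose,np.array([tip]+e)/1000)); print(th.round(2),q.round(0).tolist(), "tipz",round(tip[2]+8))
im=p["color"][:,:,::-1]
cv2.imwrite(f"pics/{sys.argv[1]}.png",cv2.resize(im[150:400,260:640],(760,500),interpolation=cv2.INTER_CUBIC))
E
python3 ang.py a1
```

```text
0.85 [[533.0, 353.0], [280.0, 179.0], [372.0, 179.0]] tipz 61
0.9 [[526.0, 346.0], [280.0, 179.0], [372.0, 179.0]] tipz 57
0.95 [[520.0, 340.0], [281.0, 178.0], [371.0, 178.0]] tipz 52
1.0 [[514.0, 334.0], [281.0, 177.0], [371.0, 177.0]] tipz 47
1.05 [[508.0, 327.0], [282.0, 176.0], [370.0, 176.0]] tipz 42
1.1 [[503.0, 321.0], [282.0, 175.0], [370.0, 175.0]] tipz 37
1.15 [[498.0, 314.0], [282.0, 174.0], [369.0, 174.0]] tipz 33
```

View pics/a1.png

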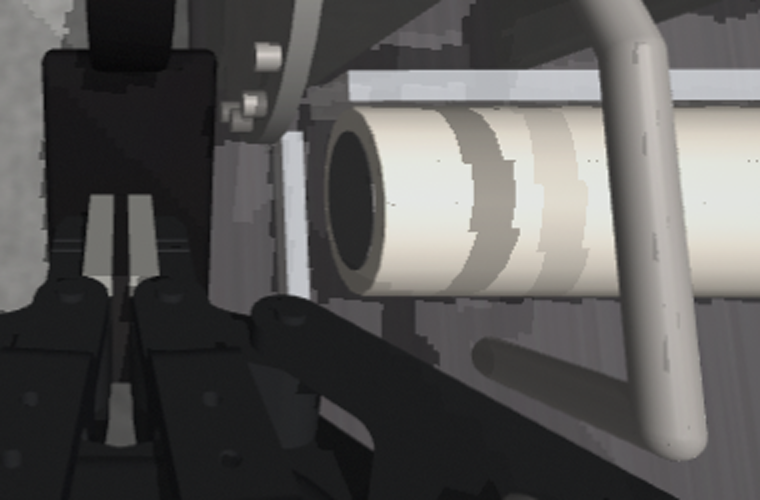

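The bar tip at wrist px (504,328) implies about 1.05 rad. I'll press slightly further to sit surely on the third click, before the 1.15 end stop.

jog_arm:
  series:
    - [0.0009,0,0.0004,0,0,0]
    - [0.0009,0,0.0004,0,0,0]
    - [0.0009,0,0.0004,0,0,0]

```text
t: 19.38
tcp_pos: [0.4668, 0.0382, 0.0291]
eef_rot: [0.393, 0.567, 0.631, -0.355]
force: [-0.8, 1.3, 9.2]
width: -0.0002
```

jog_arm:
  series:
    - [0.0009,0,0.0004,0,0,0]
    - [0.0009,0,0.0004,0,0,0]
    - [0.0009,0,0.0004,0,0,0]

```text
t: 19.63
tcp_pos: [0.4668, 0.0383, 0.0283]
eef_rot: [0.393, 0.567, 0.631, -0.355]
force: [-1.4, 2.0, 10.2]
width: 0.0003
```

jog_arm:
  series:
    - [0.0009,0,0.0004,0,0,0]
    - [0.0009,0,0.0004,0,0,0]
    - [0.0009,0,0.0004,0,0,0]

```text
t: 19.88
tcp_pos: [0.4668, 0.0384, 0.0274]
eef_rot: [0.393, 0.567, 0.631, -0.355]
force: [0.1, 1.9, 10.7]
width: 0.0
```

```bash
python3 tip.py;python3 ang.py a2; python3 tip.py
```

```text
t 19.88 tip bed xy/world z [-167.8   66.5   58.9] F bed [ 0.3  1.9 10.7] w 0.0 j [-0.41  0.16  2.07  0.42  1.18 -0.74] toolx bed [-0.002  0.44  -0.898]
0.85 [[537.0, 355.0], [279.0, 179.0], [373.0, 179.0]] tipz 61
0.9 [[529.0, 348.0], [279.0, 178.0], [372.0, 178.0]] tipz 57
0.95 [[523.0, 342.0], [280.0, 177.0], [372.0, 177.0]] tipz 52
1.0 [[516.0, 335.0], [280.0, 176.0], [371.0, 176.0]] tipz 47
1.05 [[510.0, 329.0], [281.0, 175.0], [371.0, 175.0]] tipz 42
1.1 [[505.0, 322.0], [281.0, 174.0], [370.0, 174.0]] tipz 37
1.15 [[500.0, 315.0], [281.0, 173.0], [370.0, 173.0]] tipz 33
t 19.93 tip bed xy/world z [-167.9   66.5   58.9] F bed [-0.2  1.6 11.7] w -0.0002 j [-0.41  0.16  2.07  0.42  1.18 -0.74] toolx bed [-0.002  0.44  -0.898]
```

View pics/a2.png

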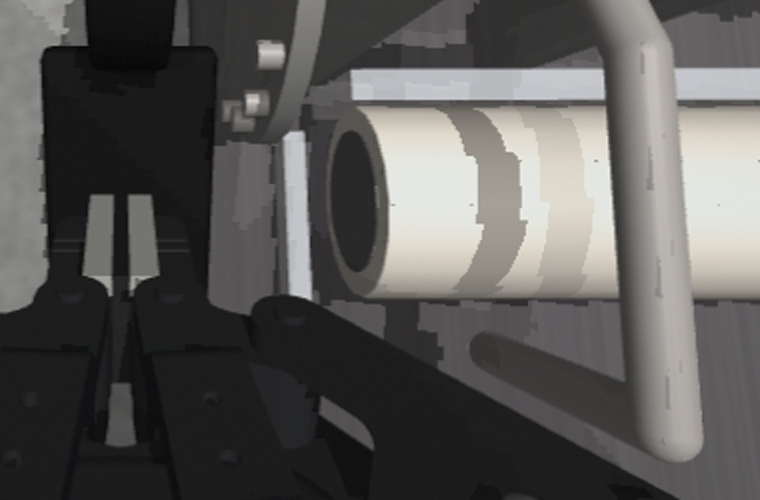

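The force is still rising (10.7 N). I can't tell from this whether the third detent is behind us, so I'll step on in 1 mm steps and look for the ease.

jog_arm:
  series:
    - [0.0009,0,0.0004,0,0,0]
    - [0.0009,0,0.0004,0,0,0]
    - [0.0009,0,0.0004,0,0,0]

```text
t: 20.18
tcp_pos: [0.4669, 0.0383, 0.0265]
eef_rot: [0.393, 0.567, 0.631, -0.355]
force: [-1.1, 1.4, 11.6]
width: -0.0001
```

jog_arm:
  series:
    - [0.0009,0,0.0004,0,0,0]
    - [0.0009,0,0.0004,0,0,0]
    - [0.0009,0,0.0004,0,0,0]

```text
t: 20.43
tcp_pos: [0.4669, 0.0384, 0.0256]
eef_rot: [0.393, 0.567, 0.631, -0.355]
force: [-1.1, 1.1, 12.2]
width: 0.0002
```

```bash
python3 tip.py;python3 ang.py a3; python3 tip.py
```

```text
t 20.43 tip bed xy/world z [-167.7   66.5   57.1] F bed [-1.   1.2 12.2] w 0.0002 j [-0.41  0.17  2.07  0.43  1.18 -0.74] toolx bed [-0.002  0.44  -0.898]
0.85 [[539.0, 356.0], [278.0, 178.0], [373.0, 177.0]] tipz 61
0.9 [[532.0, 349.0], [278.0, 177.0], [373.0, 177.0]] tipz 57
0.95 [[525.0, 343.0], [279.0, 176.0], [372.0, 176.0]] tipz 52
1.0 [[518.0, 336.0], [279.0, 175.0], [372.0, 175.0]] tipz 47
1.05 [[512.0, 330.0], [280.0, 174.0], [371.0, 174.0]] tipz 42
1.1 [[507.0, 323.0], [280.0, 173.0], [370.0, 173.0]] tipz 37
1.15 [[501.0, 316.0], [281.0, 172.0], [370.0, 172.0]] tipz 33
t 20.48 tip bed xy/world z [-167.7   66.5   57.1] F bed [-1.8  1.6 12.4] w 0.0001 j [-0.41  0.17  2.07  0.43  1.18 -0.74] toolx bed [-0.002  0.44  -0.898]
```

View pics/a3.png

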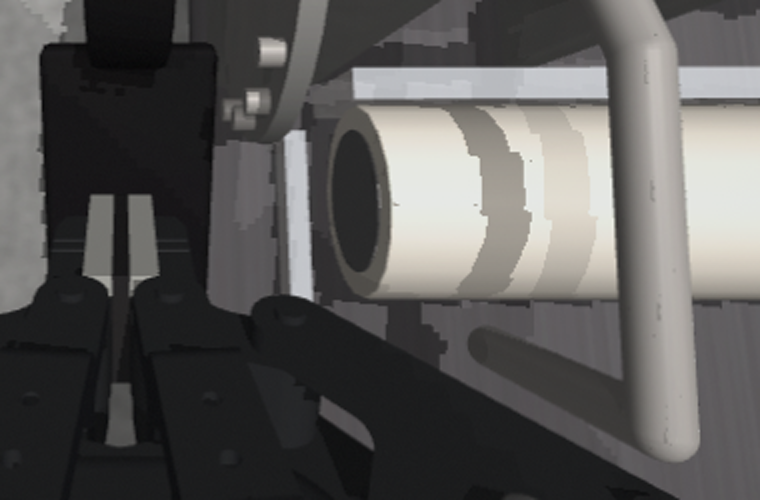

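The tip matches about 1.1 rad, but with bias. I'll measure the swing directly by intersecting the bar's tip and elbow rays with the plane x=-75, at rest and now.

```bash
cat > sw.py <<'E'
from h import *
import pickle
pose=np.load("pose.npy")
Rz=R.from_euler('z',pose[2]).as_matrix()
def plane(p,uv,x=-75.):
    f=lambda v: proj(p,b2w(pose,[x/1000,v[0]/1000,v[1]/1000]))[0]-np.array(uv)
    v=least_squares(f,[60,80]).x
    d=v-[130,77]; return v.round(1)+[0,8], round(np.hypot(*d),1), round(np.arctan2(d[1],-d[0]),3)
if __name__=="__main__":
    from plant import manip
    p7,o7=pickle.load(open("w7.pkl","rb")); p1,o1=pickle.load(open("w1.pkl","rb"))
    o=manip.get_obs(); p=wristify(manip.capture("wrist"),o); pickle.dump((p,o),open("w9.pkl","wb"))
    print("rest7 tip",plane(p7,(201,93))); print("rest7 elbow",plane(p7,(177,5.5)))
    print("rest1 tip",plane(p1,(333,97))); print("rest1 elbow",plane(p1,(334,38)))
    print("now tip",plane(p,(501,322))); print("now elbow",plane(p,(594,368)))
    cv2.imwrite("pics/bar.png",np.hstack([cv2.resize(p7["color"][0:120,140:240,::-1],(400,480),interpolation=cv2.INTER_CUBIC),cv2.resize(p1["color"][0:120,290:390,::-1],(400,480),interpolation=cv2.INTER_CUBIC)]))
E
python3 sw.py
```

```text
rest7 tip (array([ 42.8, 146.3]), np.float64(106.6), np.float64(0.613))
rest7 elbow (array([ 93.5, 175.7]), np.float64(97.8), np.float64(1.188))
rest1 tip (array([ 43.8, 150.9]), np.float64(108.5), np.float64(0.652))
rest1 elbow (array([ 95.7, 163.7]), np.float64(85.9), np.float64(1.159))
now tip (array([37.8, 32. ]), np.float64(106.4), np.float64(-0.522))
now elbow (array([33.8, 91.8]), np.float64(96.4), np.float64(0.071))
```

View pics/bar.png

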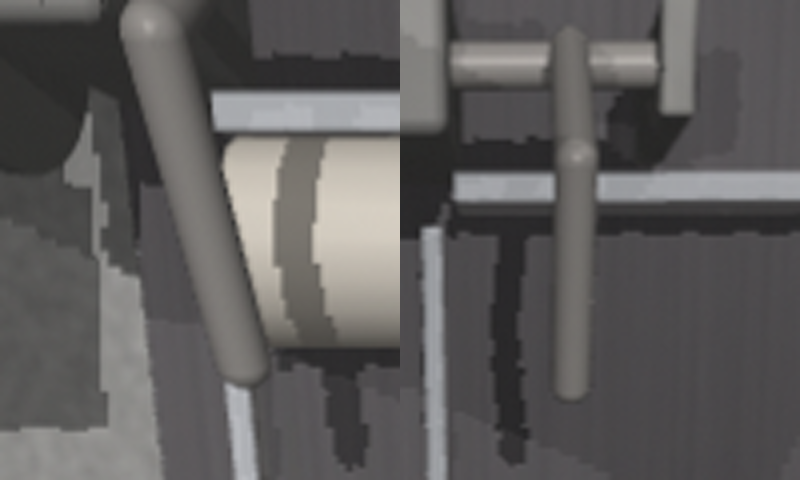

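Measured swing is 1.09–1.17 rad (mean about 1.12) and the tip is about 32 mm high, so the dial is past the third click (1.05) and just short of the end stop. I'll hold for half a second and check stability.

jog_arm:
  series:
    - [0,0,0,0,0,0]
    - [0,0,0,0,0,0]
    - [0,0,0,0,0,0]
    - [0,0,0,0,0,0]
    - [0,0,0,0,0,0]
    - [0,0,0,0,0,0]

```text
t: 21.03
tcp_pos: [0.467, 0.0384, 0.0257]
eef_rot: [0.393, 0.567, 0.631, -0.355]
force: [-0.7, 1.3, 12.2]
width: 0.0
```

```bash
python3 tip.py
python3 - <<'E'
from plant import manip
from h import *
pose=np.load("pose.npy")
th=np.linspace(0,2*np.pi,721); tiles=[]
o=manip.get_obs(); p=wristify(manip.capture("wrist"),o); 
im=p["color"][:,:,::-1].copy()
for y,c in ((.07,(0,0,255)),(.075,(0,255,0))):
    q=proj(p,b2w(pose,np.c_[0*th-.107,y+.025*np.sin(th),.025+.025*np.cos(th)])); cv2.polylines(im,[q.astype(np.int32)],True,c,1)
tiles.append(cv2.resize(im[150:400,300:640],(400,294)))
for n in ("scene","side"):
    p=manip.capture(n); c=proj(p,b2w(pose,[-.05,.05,.03]))[0]; x,y=int(c[0]),int(c[1])
    tiles.append(cv2.resize(p["color"][y-55:y+55,x-75:x+75,::-1],(400,294),interpolation=cv2.INTER_CUBIC))
cv2.imwrite("pics/fin.png",np.vstack([np.hstack(tiles[:2]),np.hstack([tiles[2],tiles[2]*0])]))
E
```

```text
t 21.03 tip bed xy/world z [-167.7   66.5   57.1] F bed [-0.6  1.4 12.2] w 0.0 j [-0.41  0.17  2.07  0.43  1.18 -0.74] toolx bed [-0.002  0.44  -0.898]
```

View pics/fin.png

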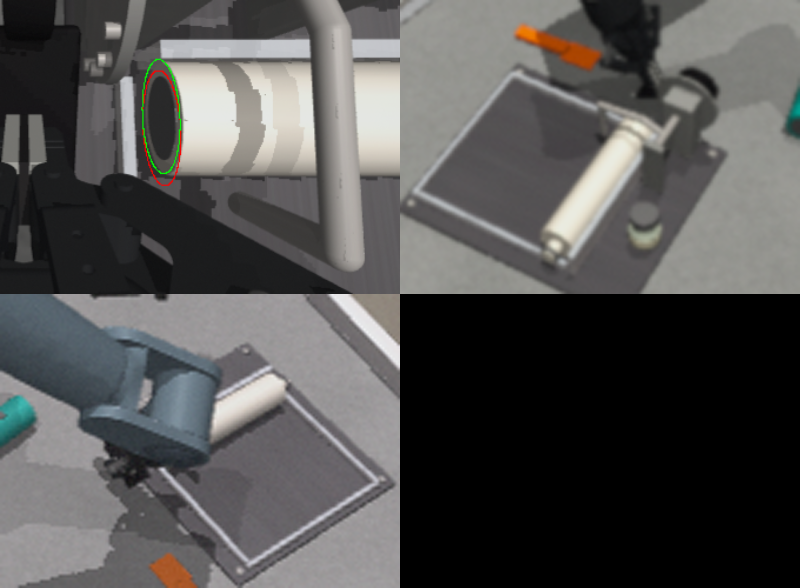

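The cartridge outline matches home (y=75), the bar is down behind it, and the pose and force are steady at 12 N. Handing in.

```bash
python3 -c "
from plant import manip
print(manip.finish_job())"
```

```text
the job is handed in; nothing more can be done
None
```

I rolled the cartridge to the clear stop and pressed the paddle past the third click. I handed the job in at about 21 s, with the arm still holding the paddle down; `finish_job` gives no verdict.

**Cartridge:** It rolled the whole way, pushed from behind by the half-open fingers; the grey strip turned as it went. The last wrist view fits its centre at y = 75 mm, which is home. The fingers met about 6 N when it reached the stop.

**Dial:** The bar's swing measured 1.09–1.17 rad, mean about 1.12, against the third click at 1.05. The bar is down behind the cartridge. The hold was steady over the last half second, with about 12 N upward at the wrist.

**Checks that disagreed:**
- **Finger length:** The fingertips sat 35–48 mm behind the stated TCP. My first push therefore passed over the cartridge without touching it, and I worked with the measured offset after that.
- **Third click:** I did not see the force ease at the third click. It rose steadily from 8.5 to 12 N over the last few millimetres, so being past the click rests on the image measurements. The bar tip read about 32 mm high, not the 42 mm given for the third click, which would put the dial near its end stop.
- **Other objects:** I did not measure the other objects afterwards. No unexpected contact forces showed up.

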